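# Start the spray bench's extraction fan

### The arm

A 6-joint arm with a two-finger parallel gripper is mounted at the origin on the work surface. World frame = base frame: x ahead of the robot, y to its left, z up, the work surface at z = 0. Lengths are in mm, angles in rad, forces in N, time in s.
With the tool pointing down it reaches from about 275 to 750 mm from the base axis. Payload 10.2 kg.
Tool frame: the origin (TCP) lies midway between the tips of the shut fingers; the grasp point (between the pads) lies 19 mm behind it (ctrl.hold_point_z is the distance from the TCP to the grasp point, in mm); z points along the fingers, y is the direction in which the jaws open and shut (so a half turn about z gives the same grasp; the last joint's range is limited). The gripper opens to 85 mm and grips with 20 to 120 N. Pads are 22 mm wide; open, the fingers measure 114 mm over their backs; the gripper's body (76 mm by 85 mm) begins 54 mm behind the grasp point. The pads swing forward as they close: fully open they stand 13 mm farther back than shut.
Start: joints at [0.967, 0.313, 1.498, -0, 1.331, -0.223], TCP at [195.136, 487.394, 231.294] pointing down, gripper open.
Joint ranges: [-2.94, 2.94], [-0.97, 2.17], [0.19, 2.56], [-1.23, 4.37], [0.02, 3.11], [-2.88, 2.88]. Speed limits (rad/s): [2.39, 2.39, 3.01, 3.14, 3.14, 3.14].

### API

Orientations are given as a unit quaternion [w, x, y, z].
In Python, from rig import ctrl, capture, get_calibration, ticket, search_frame, outline_of gives the robot as it stands. The module is installed in compiled form; this text tells all that it offers.
- The arm moves only by the tool servo_tool, never from a script. Its argument "motion" is a list of rows, each an object with "dr": the turn, a rotation vector about the tool's x, y, z in units of 10 degrees (1.0 is 10 degrees), a list of three; "delta_pos": the shift along the tool's x, y, z in units of 50 mm (1.0 is 50 mm), a list of three; "hand": the opening, from 0 (shut) to 1 (fully open). In form: [{"dr": [ax, ay, az], "delta_pos": [x, y, z], "hand": hand}, ...]. A call has 1 to 20 rows; each row shifts and turns the pose as measured when the row begins, along the tool's axes as they then stand; what a row does not reach is not made up. A row lasts 1/8 s, in which the tool goes at most 62.5 mm and 10.7 degrees, less where a joint would pass 70% of its speed; a pose out of reach is approached as far as the arm can. A call is refused whole if a number of a shift passes 1 or a number of a turn 1, either way. A call with a gripper value outside its range is refused whole. The fingers move at their own pace and stop on an object; "squeeze" is the grip in N (left out, the last holds). Time passes only in rows, so rows that do not move let the fingers close. It gives the time, the measured TCP pose, the force and the opening at its end, in the units of the state.
- ctrl.sense(): the state, without advancing time (a new reading comes with each control period).
- capture(name): name is "scene" or "top"; returns (picture, depth): 480x640x3 uint8, red, green, blue; 480x640 float32, mm along the optical axis (not along the pixel's ray), 0 where there is no reading.
- get_calibration(name): a dict with "camera_matrix" (3x3 intrinsics, pixels), "T" (4x4, takes a point from camera to world coordinates). Camera axes: x right, y down, z forward; pixel columns grow to the right and rows downward; lengths in mm; the calibration is good to about 2 mm. A picture is of the moment at which its call begins. get_calibration takes no time and is no camera call.
- ticket.finish_job(): hands the job in, once; it reports no verdict.
Trained networks look in the newest picture that a camera, given by its name, has taken for a name from the list of things; names that differ only in an ending like _2 or _b are one class to them, and where a whole thing is asked for, a point or a joint stands for the part that bears it (a point fixed in the world has none). Each returns a list of dicts, best first, with "score" (0 to 1); they miss things now and then, are a little off and sometimes report something else, mostly with a low value. They report only what shows in the picture. A call takes as long as a camera call.
- search_frame(camera, label): "bbox" ([left, top, right, bottom] in pixels, round what is visible of it).
- outline_of(camera, label): "pixels" (480x640 bool, what is visible of it) and "bbox" ([left, top, right, bottom] in pixels, round what is visible of it).
The state is a dict: "time_s": time; "joints": joint angles; "dq": joint speeds; "tau": joint torques, N m; "eef_pos": TCP position; "ee_rot": TCP orientation; "force": force on the tool from outside, world axes, zero at the start; "wrist_torque": the same for the moment, N m; "grip_width": opening from 0.0 (shut) to 1.0 (fully open).
Only numpy, scipy, OpenCV 4.12 (cv2) and the standard library are available. Lean on these libraries where they do the work, as an engineer would, in place of code of your own. Each camera call takes 0.05 s, during which the arm holds its last target.

### The job

Get the extraction running before spraying: first swing the damper lever on top of the duct from shut to fully open, against its green stop. Only then turn the key on the fan console clockwise from OFF through RUN to START, keep it over at START for about a second so the fan catches, and let go so that it springs back to RUN and stays there. Do not press the red emergency stop, and leave everything else on the bench where it stands.

Things in the scene. Friction and masses are not known exactly. Their poses are not given: they have to be found in the camera images.
- damper_knob (a point): Centre (half-way up) of the upright round red knob on the end of the damper lever, on top of the horizontal metal duct: 20 mm in diameter, 45 mm tall, its top 20 mm above this point. The lever's flat steel strip below it, 18 mm wide, ends 25 mm below this point, the duct's top lies 44 mm below it. z up; -x points from the pivot to the knob and turns with the lever.
- damper_pivot (a point): Point on the lever's vertical axis of turning, at the height of damper_knob, 90 mm from the knob's axis. Fixed on the duct: its -x axis is where the lever points when shut (across the duct, red stop), its -y axis where it points when fully open (along the duct towards the square hood, green stop).
- damper (a joint): Angle of the damper lever: 0 shut (across the duct), 1.571 fully open (along the duct, pointing to the square filter hood). Opening turns it counter-clockwise seen from above. Stiff friction (about 0.2 N m): it stays where it is left.
- key_bow (a point): Centre of the key's black bow, on the axis of turning, 38 mm out from the console's face, which slopes 38 degrees from horizontal, down towards the robot. The bow is 28 mm wide (x), 9 mm thick (y), 30 mm tall (z, the axis of turning, out of the face); axes turn with it. Below the bow a steel lock ring, 31 mm wide, stands 10 mm off the face. No other part over 15 mm high within 90 mm.
- key_axis (a point): The same point as key_bow but with axes fixed in the console: z out of the sloped face along the axis of turning, x up the slope, y to the left seen from the robot. The bow's x axis points 45 degrees left of up-slope at OFF (red mark), straight up-slope at RUN (green mark), 32 degrees right of it at START (yellow mark).
- barrel (a joint): First part of the key's turn, the key lock's latched part: 0 = OFF, 0.785 = RUN (a stop); it starts at OFF or up to 0.12 past it. Grows clockwise seen from outside the face. Light friction (0.05 N m), stays where it is left, so a key let go between OFF and RUN stays there.
- key (a joint): Second part of the key's turn, past RUN, against the return spring: 0 = not past RUN, 0.56 = START (a stop); starts only when barrel is at its RUN stop. Grows clockwise too; the key's whole angle from OFF is barrel + key, 1.345 at START. The spring takes 0.10 N m to begin, 0.17 N m at START; let go, the key turns back to RUN by itself well within half a second.
- estop (a joint): Travel of the red mushroom emergency-stop button (40 mm in diameter, its top 35 mm above the face), on the same sloped face 130 mm to the right of the key: 0 out, 0.006 pressed in (14 N). Not to be pressed.
- tape_roll_mid (a point): Centre of a loose yellow masking-tape roll lying flat on the robot's side of the console or the duct, 96 mm in diameter, 24 mm high. To be left alone.
- mix_cup_mid (a point): Centre of a loose white mixing cup, 72 mm wide, 85 mm high, on the robot's side of the duct or the console. To be left alone.
- spray_bottle_mid (a point): Middle of a loose white spray bottle with blue trigger head, 200 mm high, beyond the pedestal. To be left alone.
- brush_grip (a point): Handle of a loose flat brush, 190 mm long, lying to the right of the console. To be left alone.
- mask_plug_mid (a point): Centre of a loose yellow masking plug, 40 mm wide, 35 mm high, standing beyond the duct's hood. To be left alone.
- console: Fixed grey sheet-steel control desk, 190 mm deep, 260 mm wide, 155 mm high at the back and 50 mm at the front. Origin: centre of its underside; -x faces the robot's side.
- duct: Fixed extraction duct: 100 mm pipe whose centre line runs 140 mm above the bench along its y axis, with a 160 mm square hood at -y (mouth 135 mm from the origin, top 224 mm high) and an elbow down into the bench at +y. Origin: on the bench below the lever's pivot.
- pedestal: Fixed white pedestal with a clear acrylic spray fixture, 110 mm wide, 186 mm high, in front of the hood's mouth. Origin: centre of its underside.

How it is judged (in metres and radians):
On the way, in this order (a step that is already met when the one before it is completed fails the run):
1. the damper lever is swung fully open (value of joint damper above 1.47 rad), for 0.1 s.
2. the key is held over at START for at least half a second (value of joint key above 0.42 rad and value of joint barrel above 0.7 rad and value of joint damper above 1.42 rad), for 0.5 s.
3. the key is back at RUN (value of joint key below 0.06 rad and value of joint barrel above 0.68 rad), for 0.2 s.
At the end, for the whole second after the job is handed in: The damper lever is within 0.15 rad of fully open and still; the key is at RUN: within 0.1 rad of the RUN stop (barrel above 0.68) and sprung back from START (key below 0.06) and still (all of step 3 and value of joint damper above 1.42 rad and velocity of joint damper below 0.05 rad/s and velocity of joint key above -0.05 rad/s); the robot touches nothing.
It fails at once if the key is turned past RUN while the damper is not fully open (value of joint key above 0.15 rad and value of joint damper below 1.4 rad).
It fails at once if the emergency stop is pressed (value of joint estop above 0.003 m).
It fails at once if one of the loose things on the bench is moved by more than 30 mm (distance of any of tape_roll_mid, mix_cup_mid, spray_bottle_mid, brush_grip, mask_plug_mid from where it was at the start of the episode above 0.03 m).
It also fails if it takes over 51 s, if anything falls off the work surface, if the arm or the gripper's body presses on something with over 40 N, if the wrist force passes 120 N, or if a joint passes its speed limit or range.

## Working session

There is one attempt and no reset: what is moved stays moved. The work goes in short steps, Python scripts to look and compute and a tool call to move; the robot and the scene stay as the last step left them, time stands still between calls to the robot, and variables do not carry over. Pictures are saved under pics/ and viewed, and the job is handed in when it is done.

Besides the shell and the picture viewer there is one more tool, called after "Request:" as a command line: name --argument value ..., lists and objects as JSON in quotes. servo_tool: Moves the arm, as the interface text tells. Its arguments: {"type":"object","properties":{"motion":{"type":"array"},"squeeze":{"type":"number"}},"required":["motion"]}

```bash
mkdir -p pics
cat > h.py <<'E'
import numpy as np,cv2
from rig import *
def px2w(cam,u,v,d):
    c=get_calibration(cam);K=np.array(c["camera_matrix"]);T=np.array(c["T"])
    p=np.linalg.inv(K)@np.array([u,v,1.0])*d
    return (T@np.append(p,1))[:3]
def cloud(cam,depth):
    c=get_calibration(cam);K=np.array(c["camera_matrix"]);T=np.array(c["T"])
    v,u=np.mgrid[:480,:640]
    P=np.stack([(u-K[0,2])/K[0,0]*depth,(v-K[1,2])/K[1,1]*depth,depth],-1)
    return P@T[:3,:3].T+T[:3,3]
def w2px(cam,p):
    c=get_calibration(cam);K=np.array(c["camera_matrix"]);T=np.linalg.inv(np.array(c["T"]))
    q=T[:3,:3]@np.array(p)+T[:3,3];q=K@q;return q[:2]/q[2]
E
python3 - <<'E'
from h import *
for n in ["scene","top"]:
    im,d=capture(n);cv2.imwrite(f"pics/{n}0.png",im[:,:,::-1]);np.savez(f"{n}0.npz",im=im,d=d)
    c=get_calibration(n);print(n,np.round(c["T"],3).tolist(),np.round(c["camera_matrix"],1).tolist())
    for l in ["damper_knob","key_bow","estop","console","duct","mix_cup_mid","tape_roll_mid","spray_bottle_mid","brush_grip","mask_plug_mid","pedestal"]:
        P=cloud(n,d)
        for r in outline_of(n,l)[:1]:
            m=r["pixels"]&(d>0);print(l,round(r["score"],2),r["bbox"],np.round(np.median(P[m],0),1) if m.any() else None, np.round(np.percentile(P[m],[2,98],axis=0),0).tolist() if m.any() else None)
print(ctrl.sense(),ctrl.hold_point_z)
E
```

```text
scene [[-0.612, 0.634, -0.473, 1175.643], [0.791, 0.486, -0.372, 388.731], [-0.006, -0.601, -0.799, 1183.157], [0.0, 0.0, 0.0, 1.0]] [[550.3, 0.0, 323.0], [0.0, 550.3, 228.3], [0.0, 0.0, 1.0]]
damper_knob 0.78 [475.2, 240.3, 500.1, 291.0] [467.9 270.5 210.7] [[429.0, 254.0, 205.0], [532.0, 293.0, 254.0]]
key_bow 0.48 [386.8, 337.1, 406.2, 360.0] [659.5 184.7  29.8] [[639.0, 166.0, -4.0], [671.0, 200.0, 37.0]]
estop 0.5 [386.0, 340.2, 403.0, 359.8] [660.7 184.3  29.7] [[641.0, 167.0, -1.0], [672.0, 199.0, 37.0]]
console 0.83 [185.1, 185.9, 318.5, 283.9] [ 666.2 -244.1  116.3] [[510.0, -386.0, 6.0], [732.0, -134.0, 156.0]]
duct 0.78 [401.8, 227.8, 570.6, 406.0] [543.6 323.6 169.5] [[452.0, 156.0, 1.0], [605.0, 512.0, 221.0]]
mix_cup_mid 0.86 [267.7, 158.9, 295.0, 199.1] [ 435.4 -330.9   56.9] [[402.0, -364.0, 6.0], [469.0, -297.0, 85.0]]
tape_roll_mid 0.7 [455.0, 253.7, 482.3, 278.8] [334.3 201.1  21. ] [[324.0, 168.0, 2.0], [377.0, 243.0, 27.0]]
spray_bottle_mid 0.84 [313.6, 294.9, 358.5, 360.7] [746.1  73.3 121.8] [[695.0, 34.0, 9.0], [770.0, 95.0, 200.0]]
brush_grip 0.68 [176.9, 186
[... 1733 characters left out ...]
 'joints': array([ 9.66613900e-01,  3.12919172e-01,  1.49769468e+00, -7.03561290e-06,
        1.33100015e+00, -2.23414892e-01]), 'dq': array([-2.72495719e-04, -1.06142802e-03,  1.30488713e-03, -8.16242702e-04,
        6.14503329e-04, -7.09973547e-05]), 'tau': array([ 7.56665463e-05, -4.12164223e+01, -2.59900939e+01, -2.01479561e-04,
        4.46329796e-04,  4.27868360e-05]), 'eef_pos': array([195.1322764 , 487.39798788, 231.28636672]), 'ee_rot': array([-1.16147378e-06,  1.89234922e-01,  9.81931843e-01, -1.11432337e-05]), 'force': array([-0.5667081 , -0.25914203, -0.29976117]), 'wrist_torque': array([-0.01677744, -0.03168208, -0.00380509]), 'grip_width': 1.0028841012079255} 18.700000000000003
```

Run:
```python
import cv2
a=cv2.imread("pics/scene0.png")
cv2.imwrite("pics/c1.png",cv2.resize(a[170:300,170:330],None,fx=5,fy=5,interpolation=cv2.INTER_CUBIC)[:600])
cv2.imwrite("pics/c2.png",cv2.resize(a[210:410,390:590],None,fx=3,fy=3,interpolation=cv2.INTER_CUBIC))
b=cv2.imread("pics/top0.png")
cv2.imwrite("pics/c3.png",cv2.resize(b[180:290,310:450],None,fx=5,fy=5,interpolation=cv2.INTER_CUBIC))
cv2.imwrite("pics/c4.png",cv2.resize(b[200:320,80:240],None,fx=5,fy=5,interpolation=cv2.INTER_CUBIC))
```

```text
(no output)
```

View pics/scene0.png

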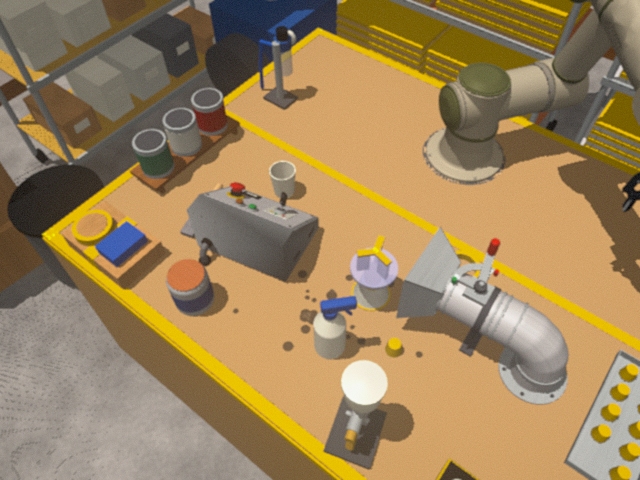

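View pics/top0.png

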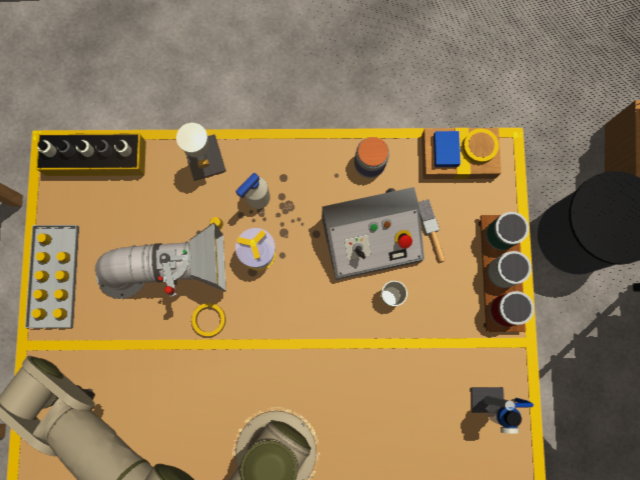

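View pics/c1.png

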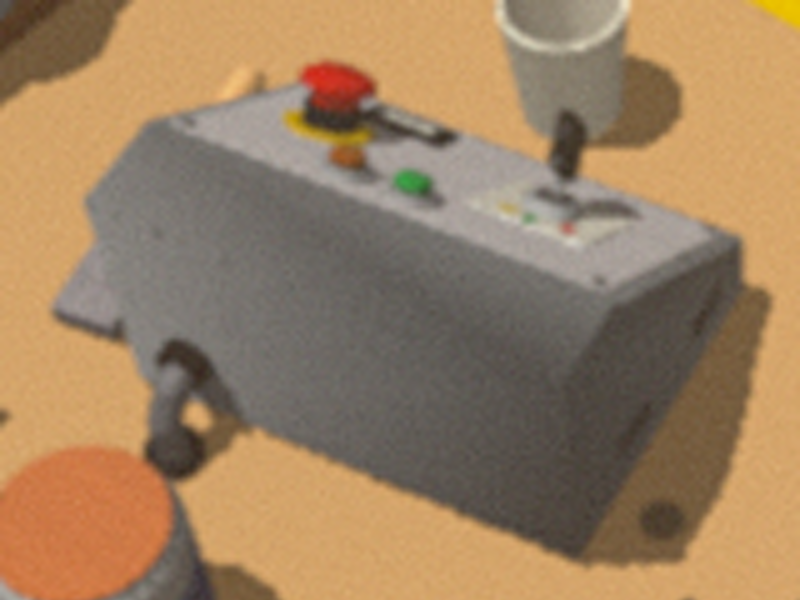

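View pics/c2.png

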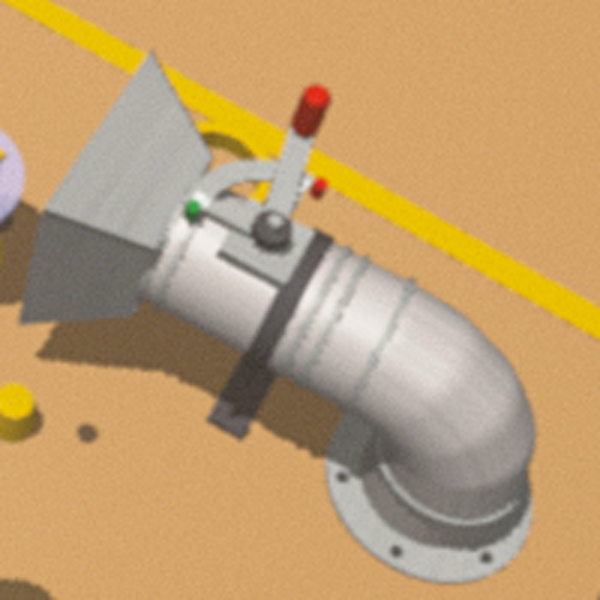

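View pics/c3.png

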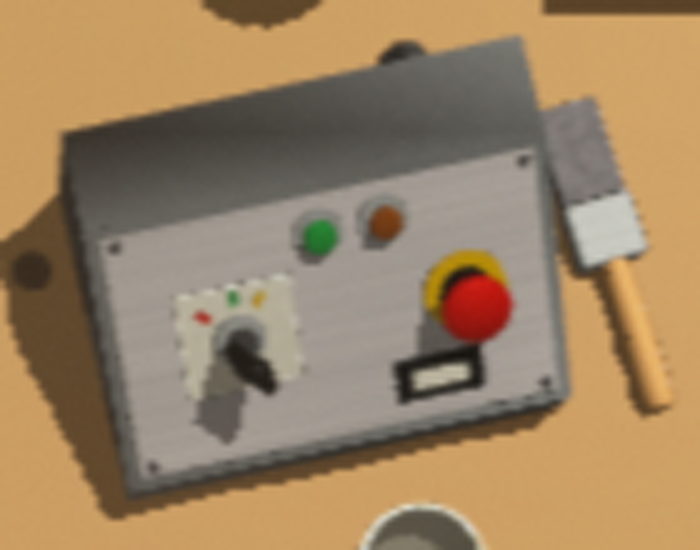

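View pics/c4.png

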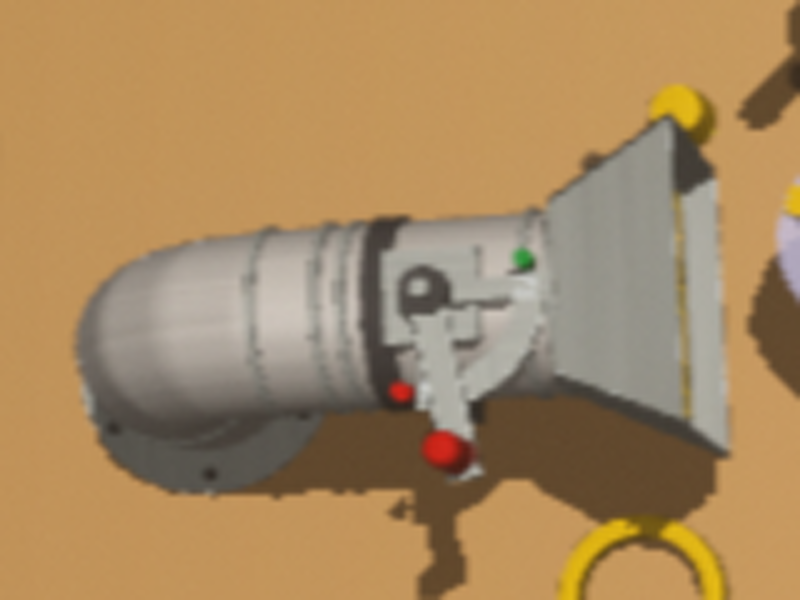

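```bash
cat > m.py <<'E'
from h import *
D={n:np.load(n+"0.npz") for n in ["scene","top"]}
C={n:cloud(n,D[n]["d"]) for n in D}
def red(n,box):
    im=D[n]["im"].astype(int);m=(im[...,0]>110)&(im[...,1]<60)&(im[...,2]<60)
    b=np.zeros_like(m);l,t,r,bo=box;b[t:bo,l:r]=1;return m&b
for n,box in [("scene",(480,232,505,262)),("top",(160,282,178,298))]:
    m=red(n,box);P=C[n][m];z=P[:,2];print(n,m.sum(),np.round(np.percentile(P,[0,5,50,95,100],axis=0),1).tolist())
    t=P[(z>245)];print(" top",len(t),np.round(np.median(t,0),1),np.round(t.min(0),1),np.round(t.max(0),1))
# console plane
for n,box in [("scene",(200,190,318,235)),("top",(330,205,424,275))]:
    P=C[n];l,t,r,b=box
    Q=P[t:b,l:r].reshape(-1,3);Q=Q[(Q[:,2]>60)&(Q[:,2]<150)&(Q[:,0]>480)&(Q[:,0]<720)&(Q[:,1]>-410)&(Q[:,1]<-130)]
    best=0;rng=np.random.default_rng(0)
    for _ in range(500):
        a=Q[rng.choice(len(Q),3,0)];nn=np.cross(a[1]-a[0],a[2]-a[0]);k=np.linalg.norm(nn)
        if k<1:continue
        nn/=k;nn*=np.sign(nn[2])
        if abs(nn[2]-np.cos(np.radians(38)))>.1: continue
        i=abs((Q-a[0])@nn)<4
        if i.sum()>best:best=i.sum();bi=i
    S=Q[bi];c=S.mean(0);nn=np.linalg.svd(S-c)[2][2];nn*=np.sign(nn[2])
    print(n,"plane",best,len(Q),np.round(nn,3),np.round(c,1),"tilt",np.degrees(np.arccos(nn[2])),"yaw",np.degrees(np.arctan2(-nn[1],-nn[0])), "d",c@nn)
    h=(P-c)@nn
    sel=np.zeros(h.shape,bool);sel[t:b,l:r]=1
    for lo in (15,22,30,40):
        s=sel&(h>lo)&(h<60)&(P[...,1]>-300)&(P[...,1]<-180)&(P[...,0]>500)
        vv,uu=np.nonzero(s)
        if s.any():print(lo,s.sum(),np.round(P[s].mean(0),1),np.round(h[s].max(),1),(uu.mean(),vv.mean()))
E
python3 m.py
```

```text
scene 109 [[428.8, 253.2, 209.4], [431.8, 254.5, 218.5], [439.7, 261.2, 240.8], [442.4, 267.6, 254.1], [443.1, 268.7, 255.7]]
 top 46 [437.  261.1 251.9] [428.8 253.2 245.5] [442.3 268.1 255.7]
top 46 [[424.2, 250.2, 233.9], [424.9, 252.0, 244.4], [431.9, 259.2, 252.4], [437.4, 267.8, 259.5], [440.3, 269.4, 261.2]]
 top 43 [431.9 259.3 252.8] [424.2 250.2 246.3] [440.3 269.4 261.2]
scene plane 1555 2482 [-0.598 -0.122  0.792] [ 581.8 -266.2  111.6] tilt 37.636109059848316 yaw 11.569606733036272 d -227.0640041618924
15 88 [ 543.8 -231.6  135. ] 52.2 (np.float64(283.4886363636364), np.float64(199.4090909090909))
22 84 [ 543.4 -231.5  136. ] 52.2 (np.float64(283.5833333333333), np.float64(199.0952380952381))
30 64 [ 541.  -232.1  138.9] 52.2 (np.float64(283.953125), np.float64(197.640625))
40 38 [ 537.8 -232.9  142.5] 52.2 (np.float64(284.42105263157896), np.float64(195.76315789473685))
top plane 2681 4268 [-0.589 -0.125  0.798] [ 577.3 -279.4  106.5] tilt 37.05779154287601 yaw 11.990909059926633 d -220.3682473619119
15 73 [ 549.6 -240.1  141.4] 57.9 (np.float64(361.45205479452056), np.float64(249.57534246575344))
22 60 [ 539.6 -234.7  140.8] 57.9 (np.float64(359.55), np.float64(253.23333333333332))
30 57 [ 539.  -234.9  141.6] 57.9 (np.float64(359.63157894736844), np.float64(253.3859649122807))
40 40 [ 535.3 -236.   144.6] 57.9 (np.float64(360.15), np.float64(254.55))
```

```bash
cat >> h.py <<'E'
def tri(a,b):
    A=[];B=[]
    for n,(u,v) in (("scene",a),("top",b)):
        c=get_calibration(n);K=np.array(c["camera_matrix"]);T=np.array(c["T"])
        d=T[:3,:3]@np.linalg.inv(K)@[u,v,1];d/=np.linalg.norm(d);M=np.eye(3)-np.outer(d,d)
        A.append(M);B.append(M@T[:3,3])
    p=np.linalg.solve(sum(A),sum(B));return p,[np.linalg.norm(M@p-b) for M,b in zip(A,B)]
E
python3 - <<'E'
from h import *
D={n:np.load(n+"0.npz") for n in ["scene","top"]}
C={n:cloud(n,D[n]["d"]) for n in D}
for k,a,b in [("ball",(480.7,286.7),(164.6,258)),("green",(454.3,279.3),(184.6,251.6)),("redstop",(496,272.3),(160,278.4)),("knobtop",(496,242),(169,290)),
 ("keytip",(284.4,194),(361,256)),("redm",(170+568/5,170+228/5),(310+202/5,180+318/5)),("greenm",(170+529/5,170+217/5),(310+233/5,180+298/5)),("yel",(170+508/5,170+208/5),(310+258/5,180+299/5)),("estoptop",(170+337/5,170+80/5),(310+478/5,180+305/5)),
 ("hoodR",(390+150/3,210+52/3),(80+728/5,200+453/5)),("hoodL",(390+45/3,210+208/3),(80+670/5,200+120/5))]:
    p,e=tri(a,b);print(k,np.round(p,1),np.round(e,1),[np.round(C[n][int(round(q[1])),int(round(q[0]))],0).tolist() for n,q in(("scene",a),("top",b))])
E
```

```text
ball [518.5 282.2 204.5] [1. 1.] [[523.0, 285.0, 212.0], [518.0, 279.0, 209.0]]
green [535.3 230.3 203.9] [0.9 0.9] [[537.0, 231.0, 208.0], [534.0, 228.0, 205.0]]
redstop [465.4 291.8 202.2] [0.2 0.2] [[466.0, 291.0, 204.0], [466.0, 291.0, 207.0]]
knobtop [429.7 259.5 244.8] [2.1 2.1] [[436.0, 263.0, 254.0], [429.0, 255.0, 254.0]]
keytip [ 531.9 -238.5  139.8] [0.2 0.2] [[535.0, -236.0, 144.0], [532.0, -239.0, 139.0]]
redm [ 570.8 -211.2  113.3] [0.8 0.8] [[572.0, -208.0, 115.0], [571.0, -211.0, 110.0]]
greenm [ 580.8 -227.9  119.2] [1.1 1.1] [[576.0, -230.0, 114.0], [581.0, -230.0, 114.0]]
yel [ 580.8 -242.   115.6] [1.1 1.1] [[581.0, -239.0, 116.0], [582.0, -244.0, 112.0]]
estoptop [ 575.1 -362.7  123.5] [1.6 1.6] [[578.0, -358.0, 129.0], [574.0, -363.0, 138.0]]
hoodR [430.4 128.6 192.4] [7.8 7.8] [[448.0, 143.0, 222.0], [452.0, 147.0, 2.0]]
hoodL [606.  152.5 217.9] [0.9 0.9] [[609.0, 155.0, 225.0], [609.0, 154.0, 204.0]]
```

```bash
cat > k.py <<'E'
from h import *
from scipy.optimize import minimize
D={n:np.load(n+"0.npz") for n in ["scene","top"]}
yaw=np.radians(11.8);t=np.radians(38)
X=np.array([np.cos(t)*np.cos(yaw),np.cos(t)*np.sin(yaw),np.sin(t)])
Z=np.array([-np.sin(t)*np.cos(yaw),-np.sin(t)*np.sin(yaw),np.cos(t)]);Y=np.cross(Z,X)
S=6
box={"scene":(272,185,300,218),"top":(345,235,378,268)}
def bowcorners(c,a):
    bx=np.cos(a)*X+np.sin(a)*Y;by=-np.sin(a)*X+np.cos(a)*Y
    return [c+sx*14*bx+sy*4.5*by+sz*15*Z for sx in(-1,1) for sy in(-1,1) for sz in(-1,1)]
def sil(n,c,a,off=(0,0)):
    l,tp,r,b=box[n]
    P=np.array([w2px(n,p) for p in bowcorners(c,a)])
    P=(P-[l,tp]+0.5+np.array(off))*S
    h=cv2.convexHull(P.astype(np.float32)).astype(np.int32)
    m=np.zeros(((b-tp)*S,(r-l)*S),np.uint8);cv2.fillConvexPoly(m,h,1);return m,h
if __name__=="__main__":
    for n in box:
        l,tp,r,b=box[n];im=D[n]["im"][tp:b,l:r];print(n);g=im.max(2)
        for row in g:print(" ".join("%3d"%x for x in row))
E
python3 k.py
```

```text
scene
189 156 143 139 140 141 137 134 131 137 133 133 135 136 133 135 132 131 131 128 120 122 121 116 121 119 122 121
195 166 146 143 140 144 138 136 137 137 134 133 131 133 131 131 131 131 128 127 124 123 118 124 125 124 124 121
200 175 145 145 140 140 137 135 136 135 132 139 133 133 133 142 128 130 133 127 125 124 122 122 122 118 119 122
210 185 147 135 142 142 139 136 134 130 133 138 136 136 131 135 132 132 128 133 124 120 119 118 118 121 121 122
211 190 153 141 146 140 139 136 135 135 133 134 137 132 137 133 132 129 129 125 124 124 117 121 121 126 125 118
210 193 165 147 139 142 140 138 132 131 134 133 136 135 134 130 129 132 125 131 122 121 113 122 123 123 122 123
213 198 173 145 141 138 138 136 134 131 117 122 122 133 130 135 130 133 132 127 126 119 122 118 122 119 121 121
211 211 188 155 146 139 141 140 133 119  97  88 101 118 137 131 131 130 126 127 121 119 120 121 120 124 122 117
216 210 195 157 145 140 138 135 128 110  79  65  74  94 115 128 128 125 126 126 130 118 117 124 120 124 121 122
217 211 201 172 151 140 135 139 126 103  79  77  65  80  99 127 132 132 130 133 129 12
[... 6261 characters left out ...]
 163 162 163 161 162 162 162 160 162 162
161 161 160 154 124  99  95  95  94  94  94  94 101 139 161 165 163 164 164 164 163 162 161 162 163 163 164 162 162 161 162 162 163
161 161 159 136 110 100  95  95  95  95  95  95 102 139 161 164 164 163 163 163 164 163 163 164 162 162 163 162 163 164 165 164 164
161 163 162 160 155 132 103  97  96  95  96  96 106 141 161 164 165 165 164 164 164 163 163 165 164 164 165 164 163 164 164 160 159
164 165 165 164 164 157 132 108 101  97  95 101 137 161 164 163 162 164 163 165 166 166 166 166 165 164 163 160 160 158 155 155 153
164 163 162 161 162 163 161 157 133 105  98 107 143 162 165 167 166 166 166 165 166 164 162 160 159 158 157 155 153 152 141 132 126
```

```bash
cat > fit.py <<'E'
from k import *
M={}
for n,th in (("scene",100),("top",75)):
    l,tp,r,b=box[n];g=D[n]["im"][tp:b,l:r].max(2)
    g=cv2.resize(g,None,fx=S,fy=S,interpolation=cv2.INTER_LINEAR)
    m=(g<th).astype(np.uint8)
    if n=="scene": m[21*S:]=0
    else: m[:13*S]=0
    k,lab,st,_=cv2.connectedComponentsWithStats(m);m=(lab==1+st[1:,4].argmax()).astype(np.uint8);M[n]=m
    v,u=np.nonzero(m);print(n,m.sum()/S/S,u.mean()/S+l-.5,v.mean()/S+tp-.5)
c0=np.array([541,-234,134.])
def cost(x,a):
    s=0
    c=c0+x[0]*X+x[1]*Y+x[2]*Z
    for i,n in enumerate(M):
        m,_=sil(n,c,a);s+=1-(m&M[n]).sum()/(m|M[n]).sum()
    return s
for deg in (25,30,35,40,45,50):
    best=min((minimize(cost,x0,args=(np.radians(deg),),method="Nelder-Mead",options=dict(initial_simplex=np.array([x0,np.add(x0,[6,0,0]),np.add(x0,[0,6,0]),np.add(x0,[0,0,6])]))) for x0 in ([0,0,0],[5,-3,3],[-5,3,-3])),key=lambda r:r.fun)
    x=best.x;print(deg,round(best.fun,3),np.round(c0+x[0]*X+x[1]*Y+x[2]*Z,1), "plane h scene/top", )
    bc=c0+x[0]*X+x[1]*Y+x[2]*Z
    print("   h:",bc@np.array([-.598,-.122,.792])+227.06, bc@np.array([-.589,-.125,.798])+220.37)
    if deg==40: bb=bc
for n in M:
    l,tp,r,b=box[n];im=cv2.resize(D[n]["im"][tp:b,l:r,::-1],None,fx=S,fy=S,interpolation=cv2.INTER_CUBIC)
    _,h=sil(n,bb,np.radians(40));cv2.polylines(im,[h],1,(0,255,0),1)
    cs,_=cv2.findContours(M[n],0,2);cv2.drawContours(im,cs,-1,(0,0,255),1)
    cv2.imwrite(f"pics/fit_{n}.png",cv2.resize(im,None,fx=2.5,fy=2.5))
E
python3 fit.py
```

```text
scene 63.72222222222222 283.16906422551585 198.21977622784075
top 61.77777777777778 359.1316696642686 252.27870203836932Traceback (most recent call last):
  File "fit.py", line 19, in <module>
    best=min((minimize(cost,x0,args=(np.radians(deg),),method="Nelder-Mead",options=dict(initial_simplex=np.array([x0,np.add(x0,[6,0,0]),np.add(x0,[0,6,0]),np.add(x0,[0,0,6])]))) for x0 in ([0,0,0],[5,-3,3],[-5,3,-3])),key=lambda r:r.fun)
  File "fit.py", line 19, in <genexpr>
    best=min((minimize(cost,x0,args=(np.radians(deg),),method="Nelder-Mead",options=dict(initial_simplex=np.array([x0,np.add(x0,[6,0,0]),np.add(x0,[0,6,0]),np.add(x0,[0,0,6])]))) for x0 in ([0,0,0],[5,-3,3],[-5,3,-3])),key=lambda r:r.fun)
              ~~~~~~~~^^^^^^^^^^^^^^^^^^^^^^^^^^^^^^^^^^^^^^^^^^^^^^^^^^^^^^^^^^^^^^^^^^^^^^^^^^^^^^^^^^^^^^^^^^^^^^^^^^^^^^^^^^^^^^^^^^^^^^^^^^^^^^^^^^^^^^^^^^^^^^^^^^^^^^^^^^^^
    res = _minimize_neldermead(fun, x0, args, callback, bounds=bounds,
                               **options)
    fsim[j] = func(sim[j])
              ~~~~^^^^^^^^
    fx = function(np.copy(x), *(wrapper_args + args))
  File "fit.py", line 16, in cost
    m,_=sil(n,c,a);s+=1-(m&M[n]).sum()/(m|M[n]).sum()
        ~~~^^^^^^^
  File "k.py", line 14, in sil
    P=np.array([w2px(n,p) for p in bowcorners(c,a)])
                ~~~~^^^^^
  File "h.py", line 13, in w2px
    c=get_calibration(cam);K=np.array(c["camera_matrix"]);T=np.linalg.inv(np.array(c["T"]))
ValueError: time passes only in moves, steps and waits
```

```bash
python3 - <<'E'
from rig import *
import pickle
pickle.dump({n:get_calibration(n) for n in("scene","top")},open("cal.pkl","wb"))
print(ctrl.sense()["time_s"])
E
cat >> h.py <<'E'
import pickle
_cal=pickle.load(open("cal.pkl","rb"))
def get_calibration(n): return _cal[n]
E
python3 fit.py
```

```text
1.2
scene 63.72222222222222 283.16906422551585 198.21977622784075
top 61.77777777777778 359.1316696642686 252.27870203836932
25 0.607 [ 542.5 -234.5  134.6] plane h scene/top
   h: 37.884909559740635 37.588106462731076
30 0.473 [ 542.1 -234.3  136.1] plane h scene/top
   h: 39.307307269111334 39.015859151227374
35 0.471 [ 542.2 -234.8  132. ] plane h scene/top
   h: 35.963266928758316 35.64963412788359
40 0.566 [ 543.  -234.4  133.7] plane h scene/top
   h: 36.85220113559973 36.55434559470328
45 0.651 [ 543.7 -234.5  134.5] plane h scene/top
   h: 37.02803783322196 36.741546203767285
50 0.726 [ 543.  -235.   133.6] plane h scene/top
   h: 36.826937397894056 36.53121154864752
```

```bash
python3 -c "
import cv2,numpy as np
a=cv2.imread('pics/fit_scene.png');b=cv2.imread('pics/fit_top.png')
h=max(a.shape[0],b.shape[0]);p=lambda i:np.pad(i,((0,h-i.shape[0]),(0,0),(0,0)))
i=np.hstack([p(a),p(b)]);print(i.shape);cv2.imwrite('pics/fit.png',cv2.resize(i,None,fx=.85,fy=.85))"
```

```text
(495, 915, 3)
```

View pics/fit.png

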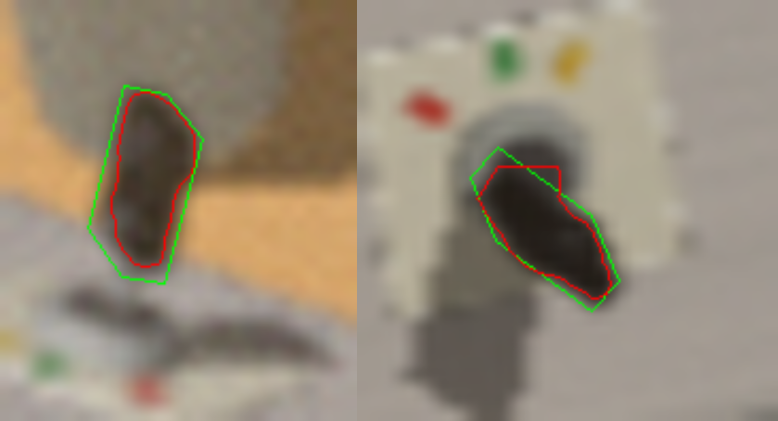

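Request:
servo_tool --motion '[{"dr":[0,0,1],"delta_pos":[0,0,-0.1],"hand":1},{"dr":[0,0,1],"delta_pos":[0,0,-0.1],"hand":1},{"dr":[0,0,1],"delta_pos":[0,0,-0.1],"hand":1},{"dr":[0,0,1],"delta_pos":[0,0,-0.1],"hand":1},{"dr":[0,0,1],"delta_pos":[0,0,-0.1],"hand":1},{"dr":[0,0,1],"delta_pos":[0,0,-0.1],"hand":1},{"dr":[0,0,1],"delta_pos":[0,0,-0.1],"hand":1},{"dr":[0,0,1],"delta_pos":[0,0,-0.1],"hand":1},{"dr":[0,0,1],"delta_pos":[0,0,-0.1],"hand":1},{"dr":[0,0,1],"delta_pos":[0,0,-0.1],"hand":1},{"dr":[0,0,1],"delta_pos":[0,0,-0.1],"hand":1},{"dr":[0,0,1],"delta_pos":[0,0,-0.1],"hand":1},{"dr":[0,0,1],"delta_pos":[0,0,-0.1],"hand":1},{"dr":[0,0,1],"delta_pos":[0,0,-0.1],"hand":1}]' --squeeze 40

```text
time_s: 2.95
eef_pos: [195.0, 487.2, 303.2]
ee_rot: [0.0, 0.993, 0.118, -0.0]
force: [-0.1, 0.6, 0.1]
grip_width: 1.002
```

```bash
cat > go.py <<'E'
import sys
from h import *
from scipy.spatial.transform import Rotation as R
def go(pos,Rt):
    s=ctrl.sense();q=s["ee_rot"];Rc=R.from_quat([q[1],q[2],q[3],q[0]])
    d=Rc.inv().apply(np.array(pos)-s["eef_pos"])/50
    r=np.degrees((Rc.inv()*Rt).as_rotvec())/10
    print("t",round(s["time_s"],2),"pos",np.round(s["eef_pos"],1),"j",np.round(s["joints"],2),"F",np.round(s["force"],1),"w",round(s["grip_width"],3))
    print("delta_pos",np.round(d,3),"dr",np.round(r,3));return d,r
def down(yaw): # tool y azimuth in deg, tool down
    a=np.radians(yaw);y=np.array([np.cos(a),np.sin(a),0]);z=np.array([0,0,-1.]);return R.from_matrix(np.c_[np.cross(y,z),y,z])
yw=np.radians(11.8);t=np.radians(38)
X=np.array([np.cos(t)*np.cos(yw),np.cos(t)*np.sin(yw),np.sin(t)])
Z=np.array([-np.sin(t)*np.cos(yw),-np.sin(t)*np.sin(yw),np.cos(t)]);Y=np.cross(Z,X)
BOW=np.array([542.5,-234.5,134.])
def keyR(adeg):
    a=np.radians(adeg);y=-(-np.sin(a)*X+np.cos(a)*Y);return R.from_matrix(np.c_[np.cross(y,-Z),y,-Z])
E
python3 -c "
from go import *
go((432,260,300),down(-75))"
```

```text
t 2.95 pos [195.  487.2 303.2] j [0.97 0.27 1.37 0.   1.5  2.3 ] F [-0.1  0.6  0.1] w 1.002
delta_pos [3.545 5.527 0.064] dr [ 0.004  0.005 -0.146]
```

Request:
servo_tool --motion '[{"dr":[0,0,0],"delta_pos":[0.5,0.78,0],"hand":1},{"dr":[0,0,0],"delta_pos":[0.5,0.78,0],"hand":1},{"dr":[0,0,0],"delta_pos":[0.5,0.78,0],"hand":1},{"dr":[0,0,0],"delta_pos":[0.5,0.78,0],"hand":1},{"dr":[0,0,0],"delta_pos":[0.5,0.78,0],"hand":1},{"dr":[0,0,0],"delta_pos":[0.5,0.78,0],"hand":1},{"dr":[0,0,-0.15],"delta_pos":[0.5,0.78,0],"hand":1},{"dr":[0,0,0],"delta_pos":[0,0,0],"hand":1}]'

```text
time_s: 3.95
eef_pos: [435.5, 255.3, 303.4]
ee_rot: [-0.0, 0.991, 0.131, 0.0]
force: [-0.1, -0.4, -0.4]
grip_width: 1.003
```

Run:
```python
from go import *
go((432,260,224),down(-75))
for n in ["scene","top"]:
    im,d=capture(n);cv2.imwrite(f"pics/{n}1.png",im[:,:,::-1])
a=cv2.imread("pics/scene1.png")[190:340,410:560];b=cv2.imread("pics/top1.png")[210:330,90:240]
cv2.imwrite("pics/v1.png",np.hstack([cv2.resize(a,(400,400)),cv2.resize(b,(400,400))]))
```

```text
t 3.95 pos [435.5 255.3 303.4] j [0.3  0.23 1.43 0.   1.49 1.61] F [-0.1 -0.4 -0.4] w 1.003
delta_pos [-0.044 -0.108  1.588] dr [-0.001 -0.003  0.002]
```

View pics/v1.png

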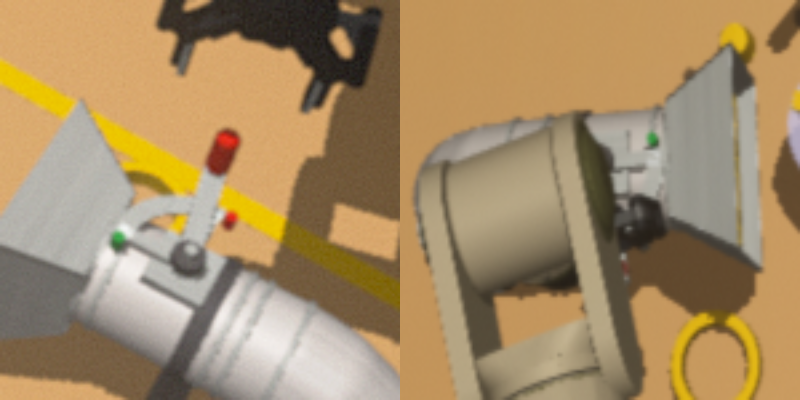

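Request:
servo_tool --motion '[{"dr":[0,0,0],"delta_pos":[-0.044,-0.108,0.4],"hand":1},{"dr":[0,0,0],"delta_pos":[0,0,0.4],"hand":1},{"dr":[0,0,0],"delta_pos":[0,0,0.4],"hand":1},{"dr":[0,0,0],"delta_pos":[0,0,0.38],"hand":1},{"dr":[0,0,0],"delta_pos":[0,0,0],"hand":1}]'

```text
time_s: 4.68
eef_pos: [426.1, 267.1, 223.9]
ee_rot: [-0.001, 0.991, 0.136, 0.001]
force: [0.4, 0.5, 0.6]
grip_width: 1.001
```

Run:
```python
from go import *
go((432,260,224),down(-75))
for n in ["scene"]:
    im,d=capture(n);cv2.imwrite(f"pics/{n}2.png",im[:,:,::-1])
a=cv2.imread("pics/scene2.png")[190:340,410:560]
cv2.imwrite("pics/v2.png",cv2.resize(a,(600,600)))
```

```text
t 4.67 pos [426.1 267.1 223.9] j [0.33 0.27 1.58 0.   1.29 1.62] F [0.4 0.5 0.6] w 1.001
delta_pos [ 0.075  0.168 -0.001] dr [-0.011 -0.017  0.059]
```

View pics/v2.png

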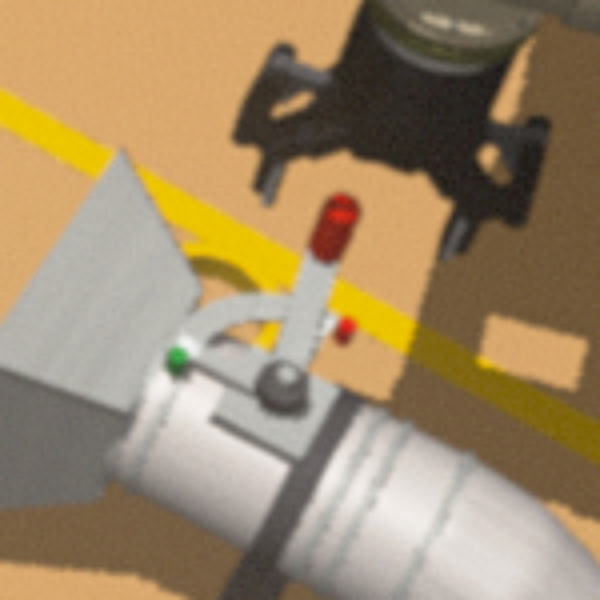

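Request:
servo_tool --motion '[{"dr":[0,0,0],"delta_pos":[0.075,0.168,0],"hand":1},{"dr":[0,0,0],"delta_pos":[0,0,0],"hand":1},{"dr":[0,0,0],"delta_pos":[0,0,0],"hand":1}]'

```text
time_s: 5.1
eef_pos: [433.3, 260.3, 227.1]
ee_rot: [-0.002, 0.991, 0.136, 0.004]
force: [1.2, 0.2, -0.5]
grip_width: 1.002
```

Run:
```python
from go import *
go((432,260,224),down(-75))
for n in ["scene"]:
    im,d=capture(n);cv2.imwrite(f"pics/{n}3.png",im[:,:,::-1])
a=cv2.imread("pics/scene3.png")[190:340,410:560]
cv2.imwrite("pics/v3.png",cv2.resize(a,(600,600)))
```

```text
t 5.1 pos [433.3 260.3 227.1] j [0.31 0.27 1.57 0.   1.3  1.61] F [ 1.2  0.2 -0.5] w 1.002
delta_pos [-0.027 -0.002  0.062] dr [-0.013 -0.048  0.063]
```

View pics/v3.png

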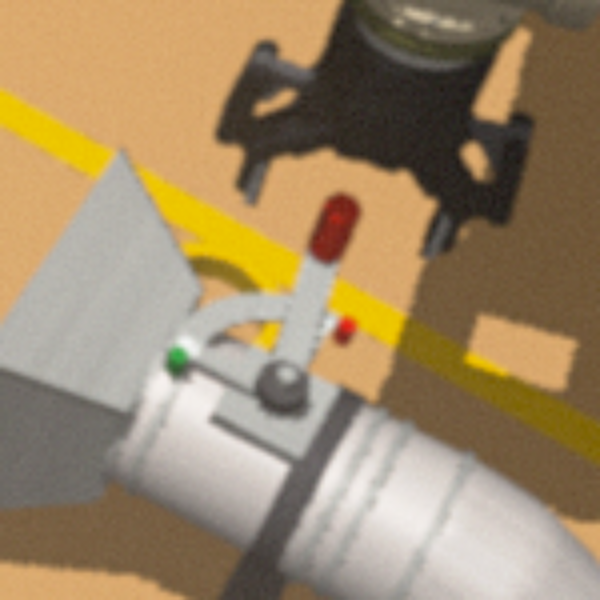

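Request:
servo_tool --motion '[{"dr":[0,0,0],"delta_pos":[-0.02,0,0.06],"hand":0},{"dr":[0,0,0],"delta_pos":[0,0,0],"hand":0},{"dr":[0,0,0],"delta_pos":[0,0,0],"hand":0},{"dr":[0,0,0],"delta_pos":[0,0,0],"hand":0},{"dr":[0,0,0],"delta_pos":[0,0,0],"hand":0},{"dr":[0,0,0],"delta_pos":[0,0,0],"hand":0}]' --squeeze 40

```text
time_s: 5.9
eef_pos: [432.2, 260.0, 224.1]
ee_rot: [-0.002, 0.991, 0.136, 0.004]
force: [-0.6, -0.3, 0.3]
grip_width: 0.219
```

Run:
```python
from go import *
go((432,260,224),down(-75))
for n in ["scene"]:
    im,d=capture(n);cv2.imwrite(f"pics/{n}4.png",im[:,:,::-1])
a=cv2.imread("pics/scene4.png")[190:340,410:560]
cv2.imwrite("pics/v4.png",cv2.resize(a,(600,600)))
```

```text
t 5.9 pos [432.2 260.  224.1] j [0.31 0.27 1.58 0.   1.29 1.61] F [-0.6 -0.3  0.3] w 0.219
delta_pos [-0.003 -0.001  0.002] dr [-0.012 -0.048  0.064]
```

View pics/v4.png

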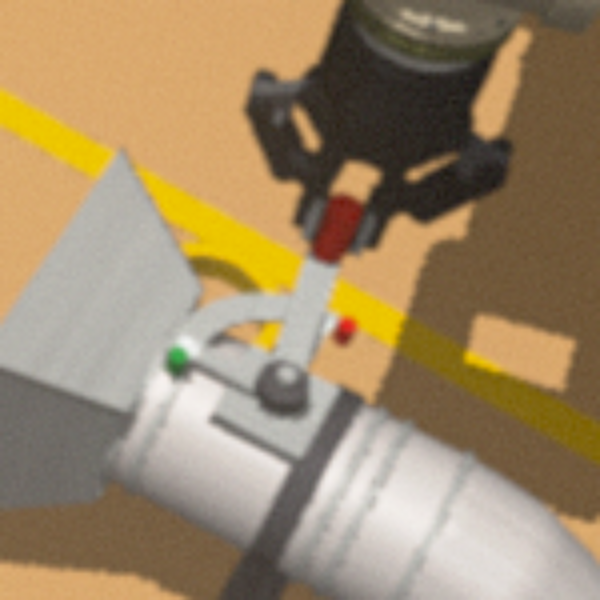

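Request:
servo_tool --motion '[{"dr":[0,0,-0.5],"delta_pos":[0.007,0.157,0],"hand":0},{"dr":[0,0,-0.5],"delta_pos":[0.007,0.157,0],"hand":0},{"dr":[0,0,-0.5],"delta_pos":[0.007,0.157,0],"hand":0},{"dr":[0,0,-0.5],"delta_pos":[0.007,0.157,0],"hand":0}]'

```text
time_s: 6.45
eef_pos: [444.6, 231.3, 224.1]
ee_rot: [-0.001, 0.95, 0.311, 0.002]
force: [-1.3, -1.5, 1.1]
grip_width: 0.22
```

```bash
cat > arc.py <<'E'
from go import *
s=ctrl.sense();v=s["eef_pos"]-[519,283,0];th=np.degrees(np.arctan2(v[1],v[0]))%360
q=s["ee_rot"];y=R.from_quat([q[1],q[2],q[3],q[0]]).as_matrix()[:,1]
print("lever az",round(th,1),"r",round(np.hypot(*v[:2]),1),"open est deg",round(th-183.7,1),"tool y az-90+..",round((np.degrees(np.arctan2(y[1],y[0]))-90)%360-0,1),"torque",np.round(s["wrist_torque"],2))
a=np.radians(273.7+3)
go((519+90*np.cos(a),283+90*np.sin(a),224),down(273.7+90-360))
E
python3 arc.py
```

```text
lever az 214.8 r 90.7 open est deg 31.1 tool y az-90+.. 216.2 torque [-0.22  0.22 -0.26]
t 6.45 pos [444.6 231.3 224.1] j [0.24 0.26 1.58 0.   1.29 1.18] F [-1.3 -1.5  1.1] w 0.22
delta_pos [0.925 1.612 0.005] dr [ 0.011 -0.03  -5.746]
```

Request:
servo_tool --motion '[{"dr":[0,0,-0.5],"delta_pos":[0.01,0.157,0],"hand":0},{"dr":[0,0,-0.5],"delta_pos":[0.01,0.157,0],"hand":0},{"dr":[0,0,-0.5],"delta_pos":[0.01,0.157,0],"hand":0},{"dr":[0,0,-0.5],"delta_pos":[0.01,0.157,0],"hand":0},{"dr":[0,0,-0.5],"delta_pos":[0.01,0.157,0],"hand":0},{"dr":[0,0,-0.5],"delta_pos":[0.01,0.157,0],"hand":0},{"dr":[0,0,-0.5],"delta_pos":[0.01,0.157,0],"hand":0},{"dr":[0,0,-0.5],"delta_pos":[0.01,0.157,0],"hand":0},{"dr":[0,0,-0.5],"delta_pos":[0.01,0.157,0],"hand":0},{"dr":[0,0,-0.5],"delta_pos":[0.01,0.157,0],"hand":0}]'

```text
time_s: 7.7
eef_pos: [512.2, 190.6, 224.1]
ee_rot: [0.001, 0.722, 0.692, -0.003]
force: [-0.7, -2.5, 1.5]
grip_width: 0.217
```

```bash
python3 arc.py
```

```text
lever az 265.8 r 92.6 open est deg 82.1 tool y az-90+.. 267.6 torque [-0.16  0.06 -0.16]
t 7.7 pos [512.2 190.6 224.1] j [ 0.14  0.37  1.44 -0.    1.34  0.19] F [-0.7 -2.5  1.5] w 0.217
delta_pos [0.074 0.342 0.   ] dr [-0.024  0.03  -0.609]
```

Request:
servo_tool --motion '[{"dr":[0,0,-0.4],"delta_pos":[0.01,0.12,0],"hand":0},{"dr":[0,0,-0.2],"delta_pos":[0.01,0.1,0],"hand":0},{"dr":[0,0,0],"delta_pos":[0.005,0.06,0],"hand":0},{"dr":[0,0,0],"delta_pos":[0,0.04,0],"hand":0}]'

```text
time_s: 8.2
eef_pos: [526.6, 190.2, 224.0]
ee_rot: [-0.001, 0.683, 0.73, -0.008]
force: [-14.9, -4.7, 5.6]
grip_width: 0.219
```

```bash
python3 arc.py
```

```text
lever az 274.7 r 93.1 open est deg 91.0 tool y az-90+.. 273.8 torque [-0.44  2.24  0.24]
t 8.2 pos [526.6 190.2 224. ] j [ 0.14  0.4   1.39 -0.01  1.36  0.08] F [-14.9  -4.7   5.6] w 0.219
delta_pos [ 0.065  0.063 -0.001] dr [-0.073  0.052  0.013]
```

Request:
servo_tool --motion '[{"dr":[0,0,0],"delta_pos":[0,0.05,0],"hand":0},{"dr":[0,0,0],"delta_pos":[0,0.03,0],"hand":0}]'

```text
time_s: 8.45
eef_pos: [526.4, 190.2, 224.0]
ee_rot: [-0.004, 0.682, 0.731, -0.013]
force: [-10.2, -4.2, 4.6]
grip_width: 0.217
```

```bash
python3 arc.py
```

```text
lever az 274.5 r 93.1 open est deg 90.8 tool y az-90+.. 273.9 torque [-0.38  1.01  0.31]
t 8.45 pos [526.4 190.2 224. ] j [ 0.14  0.41  1.38 -0.01  1.38  0.08] F [-10.2  -4.2   4.6] w 0.217
delta_pos [ 0.064  0.067 -0.002] dr [-0.142  0.063  0.022]
```

Against the stop and not moving. Release, lift straight up.

Request:
servo_tool --motion '[{"dr":[0,0,0],"delta_pos":[0,0,0],"hand":0.6},{"dr":[0,0,0],"delta_pos":[0,0,0],"hand":0.6},{"dr":[0,0,0],"delta_pos":[0,0,0],"hand":0.6},{"dr":[0,0,0],"delta_pos":[0,0,-0.3],"hand":0.6},{"dr":[0,0,0],"delta_pos":[0,0,-0.6],"hand":0.6},{"dr":[0,0,0],"delta_pos":[0,0,-0.8],"hand":0.6},{"dr":[0,0,0],"delta_pos":[0,0,-0.6],"hand":1},{"dr":[0,0,0],"delta_pos":[0,0,-0.3],"hand":1}]'

```text
time_s: 9.45
eef_pos: [529.4, 192.3, 361.7]
ee_rot: [-0.004, 0.683, 0.731, -0.011]
force: [0.9, 0.1, -0.1]
grip_width: 0.986
```

Run:
```python
from go import *
go(BOW+19*(-Z)+120*Z,keyR(38))
for n in ["scene","top"]:
    im,d=capture(n);cv2.imwrite(f"pics/{n}5.png",im[:,:,::-1])
a=cv2.imread("pics/scene5.png")[190:340,410:560];b=cv2.imread("pics/top5.png")[210:330,90:240]
cv2.imwrite("pics/v5.png",np.hstack([cv2.resize(a,(400,400)),cv2.resize(b,(400,400))]))
```

```text
t 9.45 pos [529.4 192.3 361.7] j [ 0.14  0.37  1.09 -0.01  1.71  0.08] F [ 0.9  0.1 -0.1] w 0.986
delta_pos [-8.676 -1.482  3.078] dr [-3.472  2.044  4.242]
```

View pics/v5.png

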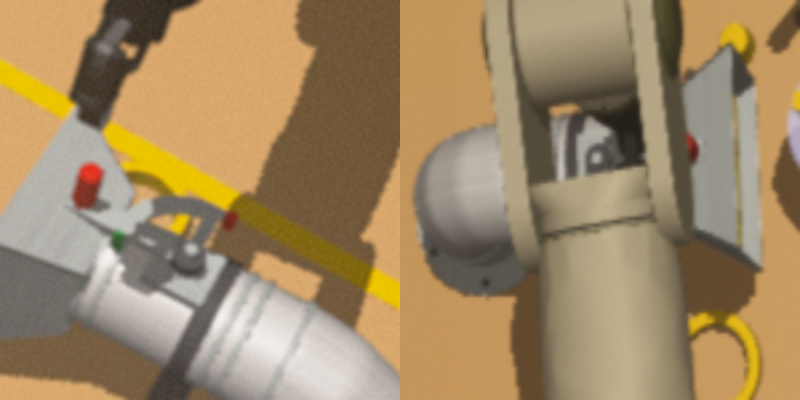

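Request:
servo_tool --motion '[{"dr":[0,0,0],"delta_pos":[-0.8,-0.14,0],"hand":1},{"dr":[0,0,0],"delta_pos":[-0.8,-0.14,0],"hand":1},{"dr":[0,0,0],"delta_pos":[-0.8,-0.14,0],"hand":1},{"dr":[0,0,0],"delta_pos":[-0.8,-0.14,0],"hand":1},{"dr":[0,0,0],"delta_pos":[-0.8,-0.14,0],"hand":1},{"dr":[0,0,0],"delta_pos":[-0.8,-0.14,0],"hand":1},{"dr":[0,0,0],"delta_pos":[-0.8,-0.14,0],"hand":1},{"dr":[0,0,0],"delta_pos":[-0.8,-0.14,0],"hand":1},{"dr":[0,0,0],"delta_pos":[-0.8,-0.14,0],"hand":1},{"dr":[0,0,0],"delta_pos":[-0.8,-0.14,0],"hand":1},{"dr":[0,0,0],"delta_pos":[-0.8,-0.14,0],"hand":1},{"dr":[0,0,0],"delta_pos":[0,0,0],"hand":1}]'

```text
time_s: 11.05
eef_pos: [479.1, -265.0, 361.6]
ee_rot: [-0.008, 0.682, 0.731, -0.012]
force: [0.4, 0.2, 0.6]
grip_width: 0.998
```

```bash
python3 -c "
from go import *
go(BOW+101*Z,keyR(38))"
```

```text
t 11.05 pos [ 479.1 -265.   361.6] j [-0.71  0.33  1.15 -0.02  1.68 -0.78] F [0.4 0.2 0.6] w 0.998
delta_pos [0.365 0.159 2.954] dr [-3.516  2.031  4.236]
```

Request:
servo_tool --motion '[{"dr":[-0.5,0.29,0.605],"delta_pos":[0,0,0],"hand":1},{"dr":[-0.5,0.29,0.605],"delta_pos":[0,0,0],"hand":1},{"dr":[-0.5,0.29,0.605],"delta_pos":[0,0,0],"hand":1},{"dr":[-0.5,0.29,0.605],"delta_pos":[0,0,0],"hand":1},{"dr":[-0.5,0.29,0.605],"delta_pos":[0,0,0],"hand":1},{"dr":[-0.5,0.29,0.605],"delta_pos":[0,0,0],"hand":1},{"dr":[-0.5,0.29,0.605],"delta_pos":[0,0,0],"hand":1},{"dr":[0,0,0],"delta_pos":[0,0,0],"hand":1}]'

```text
time_s: 12.05
eef_pos: [480.2, -257.5, 360.0]
ee_rot: [0.072, 0.86, 0.387, 0.326]
force: [0.4, 0.6, 1.4]
grip_width: 0.999
```

```bash
python3 -c "
from go import *
go(BOW+101*Z,keyR(38))"
```

```text
t 12.05 pos [ 480.2 -257.5  360. ] j [-1.    0.06  1.61  0.67  1.26 -0.42] F [0.4 0.6 1.4] w 0.999
delta_pos [-1.319 -1.222  2.321] dr [ 0.057 -0.079 -0.136]
```

Request:
servo_tool --motion '[{"dr":[0.05,-0.08,-0.13],"delta_pos":[-0.33,-0.305,0.58],"hand":1},{"dr":[0,0,0],"delta_pos":[-0.33,-0.305,0.58],"hand":1},{"dr":[0,0,0],"delta_pos":[-0.33,-0.305,0.58],"hand":1},{"dr":[0,0,0],"delta_pos":[-0.33,-0.305,0.58],"hand":1},{"dr":[0,0,0],"delta_pos":[0,0,0],"hand":1},{"dr":[0,0,0],"delta_pos":[0,0,0],"hand":1}]'

```text
time_s: 12.8
eef_pos: [482.8, -247.5, 213.2]
ee_rot: [0.075, 0.854, 0.408, 0.314]
force: [-0.7, -0.1, 0.7]
grip_width: 1.001
```

Run:
```python
from go import *
go(BOW-19*Z,keyR(38))
for n in ["scene","top"]:
    im,d=capture(n);cv2.imwrite(f"pics/{n}6.png",im[:,:,::-1])
a=cv2.imread("pics/scene6.png")[140:260,220:340];b=cv2.imread("pics/top6.png")[190:310,300:420]
cv2.imwrite("pics/v6.png",np.hstack([cv2.resize(a,(400,400)),cv2.resize(b,(400,400))]))
```

```text
t 12.8 pos [ 482.8 -247.5  213.2] j [-0.98  0.19  1.86  0.76  0.97 -0.7 ] F [-0.7 -0.1  0.7] w 1.001
delta_pos [ 1.000e-03 -1.000e-03  2.381e+00] dr [-0.036  0.013  0.124]
```

View pics/v6.png

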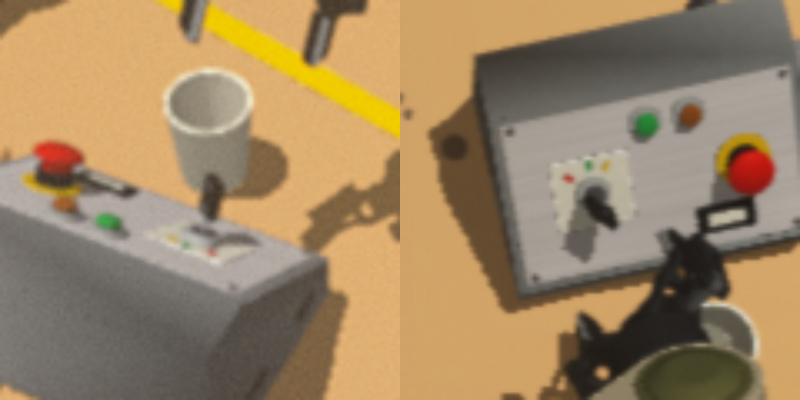

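Request:
servo_tool --motion '[{"dr":[-0.03,0.01,0.12],"delta_pos":[0,0,0.4],"hand":1},{"dr":[0,0,0],"delta_pos":[0,0,0.4],"hand":1},{"dr":[0,0,0],"delta_pos":[0,0,0.4],"hand":1},{"dr":[0,0,0],"delta_pos":[0,0,0.2],"hand":1},{"dr":[0,0,0],"delta_pos":[0,0,0],"hand":1},{"dr":[0,0,0],"delta_pos":[0,0,0],"hand":1}]'

```text
time_s: 13.65
eef_pos: [528.0, -241.1, 163.7]
ee_rot: [0.079, 0.856, 0.4, 0.318]
force: [0.4, -0.6, 0.9]
grip_width: 0.999
```

```bash
cat > look.py <<'E'
from go import *
k=sys.argv[1];go(BOW-float(sys.argv[2])*Z,keyR(float(sys.argv[3])))
for n in ["scene","top"]:
    im,d=capture(n);cv2.imwrite(f"pics/{n}{k}.png",im[:,:,::-1])
a=cv2.imread(f"pics/scene{k}.png")[140:230,230:320];b=cv2.imread(f"pics/top{k}.png")[200:290,320:410]
cv2.imwrite(f"pics/v{k}.png",np.hstack([cv2.resize(a,(400,400),interpolation=2),cv2.resize(b,(400,400),interpolation=2)]))
E
python3 look.py 7 19 38
```

```text
t 13.65 pos [ 528.  -241.1  163.7] j [-0.88  0.32  1.84  0.84  0.82 -0.73] F [ 0.4 -0.6  0.9] w 0.999
delta_pos [-0.049 -0.14   1.039] dr [0.053 0.008 0.045]
```

View pics/v7.png

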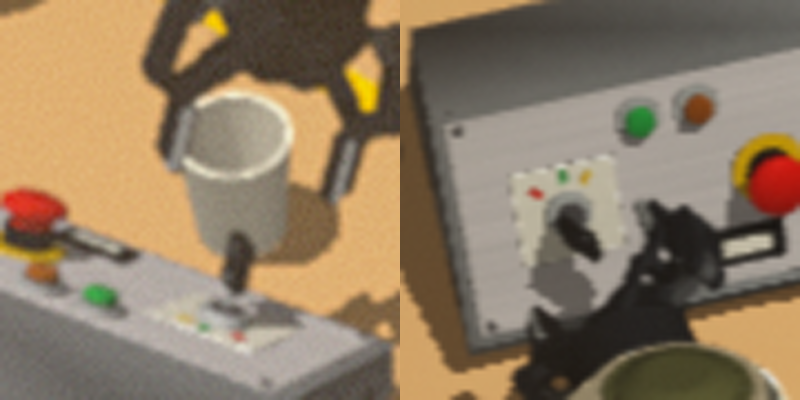

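Request:
servo_tool --motion '[{"dr":[0.05,0,0.05],"delta_pos":[-0.05,-0.14,0.2],"hand":1},{"dr":[0,0,0],"delta_pos":[0,0,0.3],"hand":1},{"dr":[0,0,0],"delta_pos":[0,0,0.2],"hand":1},{"dr":[0,0,0],"delta_pos":[0,0,0],"hand":1},{"dr":[0,0,0],"delta_pos":[0,0,0],"hand":1}]'

```text
time_s: 14.38
eef_pos: [544.3, -233.5, 129.7]
ee_rot: [0.074, 0.858, 0.397, 0.316]
force: [0.1, -0.1, 0.3]
grip_width: 1.002
```

```bash
python3 look.py 8 19 38
```

```text
t 14.38 pos [ 544.3 -233.5  129.7] j [-0.85  0.39  1.84  0.89  0.76 -0.76] F [ 0.1 -0.1  0.3] w 1.002
delta_pos [0.01  0.023 0.287] dr [-0.002  0.009 -0.012]
```

View pics/v8.png

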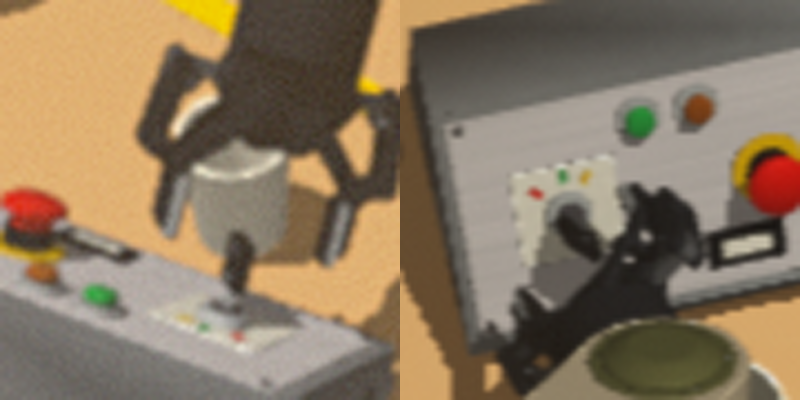

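Request:
servo_tool --motion '[{"dr":[0,0,0],"delta_pos":[0.01,0.02,0.15],"hand":1},{"dr":[0,0,0],"delta_pos":[0,0,0.12],"hand":1},{"dr":[0,0,0],"delta_pos":[0,0,0],"hand":1},{"dr":[0,0,0],"delta_pos":[0,0,0],"hand":1}]'

```text
time_s: 14.98
eef_pos: [553.9, -232.3, 119.5]
ee_rot: [0.074, 0.858, 0.397, 0.317]
force: [-0.5, -0.5, -1.0]
grip_width: 1.004
```

```bash
python3 look.py 9 19 38
```

```text
t 14.97 pos [ 553.9 -232.3  119.5] j [-0.83  0.42  1.83  0.91  0.74 -0.77] F [-0.5 -0.5 -1. ] w 1.004
delta_pos [-0.001 -0.006  0.008] dr [ 0.004  0.01  -0.011]
```

View pics/v9.png

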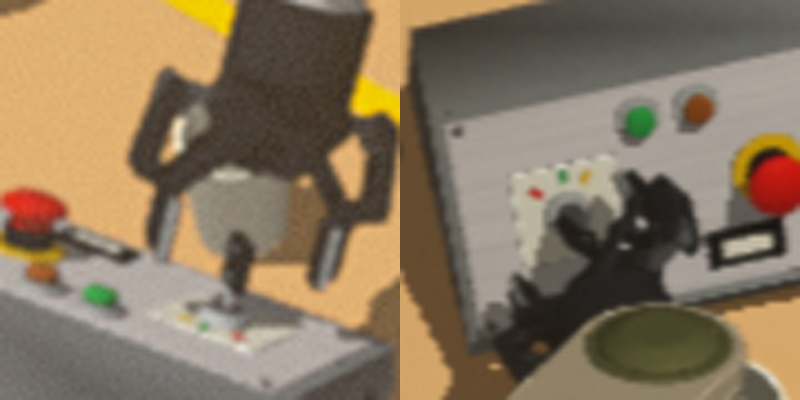

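Request:
servo_tool --motion '[{"dr":[0,0,0],"delta_pos":[0,0,0],"hand":0},{"dr":[0,0,0],"delta_pos":[0,0,0],"hand":0},{"dr":[0,0,0],"delta_pos":[0,0,0],"hand":0},{"dr":[0,0,0],"delta_pos":[0,0,0],"hand":0},{"dr":[0,0,0],"delta_pos":[0,0,0],"hand":0},{"dr":[0,0,0],"delta_pos":[0,0,0],"hand":0},{"dr":[0,0,0],"delta_pos":[0,0,0],"hand":0}]' --squeeze 50

```text
time_s: 15.95
eef_pos: [553.8, -232.4, 119.9]
ee_rot: [0.074, 0.858, 0.397, 0.317]
force: [-0.9, 0.2, 1.4]
grip_width: 0.094
```

```bash
python3 look.py 10 19 38; python3 -c "
from rig import *;print(ctrl.sense()['wrist_torque'])"
```

```text
t 15.95 pos [ 553.8 -232.4  119.9] j [-0.83  0.42  1.83  0.91  0.74 -0.77] F [-0.9  0.2  1.4] w 0.094
delta_pos [-0.002 -0.009  0.016] dr [ 0.006  0.01  -0.009]
[-0.02531898  0.33504751  0.11818547]
```

View pics/v10.png

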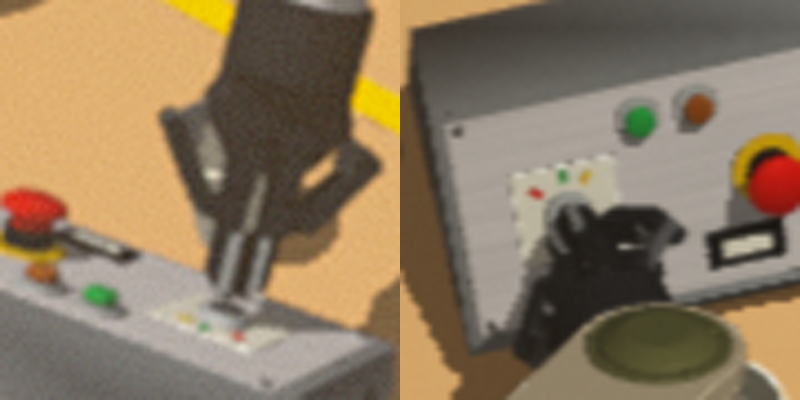

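Request:
servo_tool --motion '[{"dr":[0,0,0.6],"delta_pos":[0,0,0],"hand":0},{"dr":[0,0,0.6],"delta_pos":[0,0,0],"hand":0},{"dr":[0,0,0.6],"delta_pos":[0,0,0],"hand":0},{"dr":[0,0,0.6],"delta_pos":[0,0,0],"hand":0},{"dr":[0,0,0.6],"delta_pos":[0,0,0],"hand":0}]'

```text
time_s: 16.68
eef_pos: [554.5, -233.6, 120.2]
ee_rot: [-0.011, 0.933, 0.154, 0.325]
force: [0.6, 0.4, -0.5]
grip_width: 0.096
```

```bash
cat > st.py <<'E'
from go import *
go(BOW-19*Z,keyR(-33));s=ctrl.sense();q=s["ee_rot"];y=-R.from_quat([q[1],q[2],q[3],q[0]]).as_matrix()[:,1]
print("ang",round(np.degrees(np.arctan2(-y@X,y@Y)),1),"Mz tool",round(s["wrist_torque"]@(-Z),3),np.round(s["wrist_torque"],2))
E
python3 st.py
```

```text
t 16.68 pos [ 554.5 -233.6  120.2] j [-0.83  0.42  1.83  0.91  0.73 -0.23] F [ 0.6  0.4 -0.5] w 0.096
delta_pos [-0.014 -0.032  0.017] dr [ 0.028 -0.007  4.   ]
ang 7.0 Mz tool -0.018 [-0.15  0.32 -0.04]
```

Request:
servo_tool --motion '[{"dr":[0,0,0.6],"delta_pos":[-0.005,-0.01,0],"hand":0},{"dr":[0,0,0.6],"delta_pos":[-0.005,-0.01,0],"hand":0},{"dr":[0,0,0.6],"delta_pos":[0,-0.01,0],"hand":0},{"dr":[0,0,0.6],"delta_pos":[0,0,0],"hand":0},{"dr":[0,0,0.6],"delta_pos":[0,0,0],"hand":0},{"dr":[0,0,0.6],"delta_pos":[0,0,0],"hand":0}]'

```text
time_s: 17.42
eef_pos: [554.5, -235.2, 120.0]
ee_rot: [-0.111, 0.933, -0.153, 0.306]
force: [-0.4, -2.0, -0.0]
grip_width: 0.101
```

```bash
python3 st.py
```

```text
t 17.43 pos [ 554.5 -235.2  120. ] j [-0.83  0.42  1.83  0.91  0.73  0.41] F [-0.4 -2.  -0. ] w 0.101
delta_pos [-0.042 -0.049  0.016] dr [ 0.058 -0.035  0.287]
ang -30.1 Mz tool -0.219 [-0.21  0.48  0.19]
```

Request:
servo_tool --motion '[{"dr":[0,0,0.3],"delta_pos":[0,0.02,0],"hand":0},{"dr":[0,0,0.3],"delta_pos":[0,0,0],"hand":0},{"dr":[0,0,0.1],"delta_pos":[0,0,0],"hand":0}]'

```text
time_s: 17.8
eef_pos: [554.4, -235.5, 120.0]
ee_rot: [-0.13, 0.923, -0.208, 0.298]
force: [-0.1, -1.4, 0.1]
grip_width: 0.097
```

```bash
python3 st.py
```

```text
t 17.8 pos [ 554.4 -235.5  120. ] j [-0.83  0.42  1.82  0.9   0.73  0.54] F [-0.1 -1.4  0.1] w 0.097
delta_pos [-0.048 -0.049  0.018] dr [ 0.05  -0.029 -0.398]
ang -37.0 Mz tool -1.602 [-0.94  0.31  1.36]
```

Request:
servo_tool --motion '[{"dr":[0,0,-0.1],"delta_pos":[0,0,0],"hand":0},{"dr":[0,0,0],"delta_pos":[0,0,0],"hand":0},{"dr":[0,0,0],"delta_pos":[0,0,0],"hand":0},{"dr":[0,0,0],"delta_pos":[0,0,0],"hand":0},{"dr":[0,0,0],"delta_pos":[0,0,0],"hand":0},{"dr":[0,0,0],"delta_pos":[0,0,0],"hand":0},{"dr":[0,0,0],"delta_pos":[0,0,0],"hand":0},{"dr":[0,0,0],"delta_pos":[0,0,0],"hand":0}]'

```text
time_s: 18.8
eef_pos: [554.5, -235.4, 120.0]
ee_rot: [-0.126, 0.925, -0.197, 0.299]
force: [-0.7, -0.3, 1.0]
grip_width: 0.098
```

```bash
python3 look.py 11 19 -33; python3 st.py
```

```text
t 18.8 pos [ 554.5 -235.4  120. ] j [-0.83  0.42  1.82  0.9   0.73  0.51] F [-0.7 -0.3  1. ] w 0.098
delta_pos [-0.047 -0.049  0.017] dr [ 0.052 -0.026 -0.266]
t 18.9 pos [ 554.5 -235.5  120. ] j [-0.83  0.42  1.82  0.9   0.73  0.51] F [0.1 0.1 0.3] w 0.099
delta_pos [-0.047 -0.05   0.017] dr [ 0.052 -0.026 -0.266]
ang -35.7 Mz tool -1.197 [-0.66  0.24  1.06]
```

View pics/v11.png

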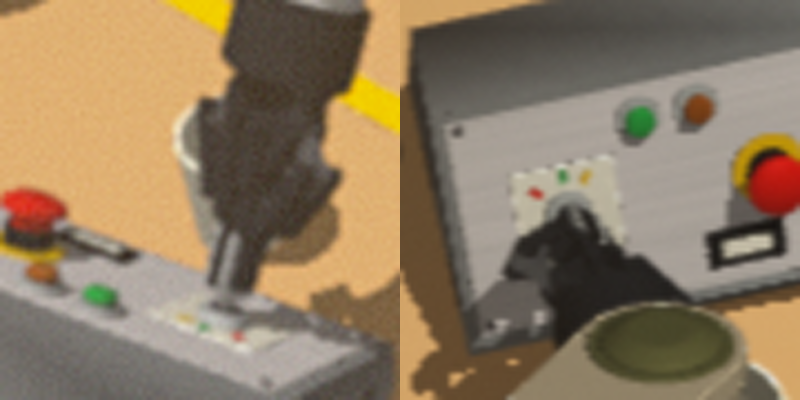

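Request:
servo_tool --motion '[{"dr":[0,0,0],"delta_pos":[0,0,0],"hand":1},{"dr":[0,0,0],"delta_pos":[0,0,0],"hand":1},{"dr":[0,0,0],"delta_pos":[0,0,0],"hand":1},{"dr":[0,0,0],"delta_pos":[0,0,0],"hand":1},{"dr":[0,0,0],"delta_pos":[0,0,0],"hand":1},{"dr":[0,0,0],"delta_pos":[0,0,0],"hand":1}]'

```text
time_s: 19.65
eef_pos: [554.5, -235.6, 119.9]
ee_rot: [-0.128, 0.924, -0.201, 0.3]
force: [0.6, 0.2, 0.2]
grip_width: 0.998
```

```bash
python3 look.py 12 19 -33; python3 st.py
```

```text
t 19.65 pos [ 554.5 -235.6  119.9] j [-0.83  0.43  1.83  0.91  0.73  0.52] F [0.6 0.2 0.2] w 0.998
delta_pos [-0.047 -0.054  0.015] dr [ 0.049 -0.034 -0.309]
t 19.75 pos [ 554.5 -235.6  119.8] j [-0.83  0.43  1.83  0.91  0.73  0.52] F [ 0.8 -0.2  0.3] w 0.999
delta_pos [-0.047 -0.053  0.015] dr [ 0.049 -0.033 -0.308]
ang -36.1 Mz tool 0.016 [-0.09  0.28 -0.04]
```

View pics/v12.png

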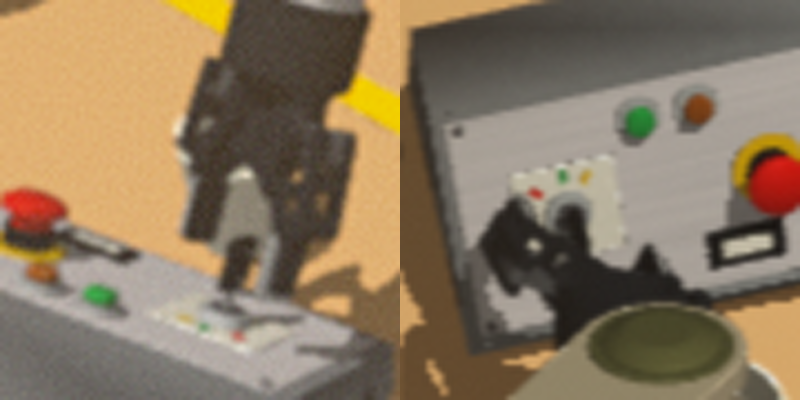

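Fingers are clear of the key. Retreat along the tool axis, then up.

Request:
servo_tool --motion '[{"dr":[0,0,0],"delta_pos":[0,0,-0.3],"hand":1},{"dr":[0,0,0],"delta_pos":[0,0,-0.5],"hand":1},{"dr":[0,0,0],"delta_pos":[0,0,-0.6],"hand":1},{"dr":[0,0,0],"delta_pos":[0,0,-0.6],"hand":1},{"dr":[0,0,0],"delta_pos":[0,0,-0.6],"hand":1},{"dr":[0,0,0],"delta_pos":[0,0,-0.4],"hand":1},{"dr":[0,0,0],"delta_pos":[0,0,0],"hand":1},{"dr":[0,0,0],"delta_pos":[0,0,0],"hand":1},{"dr":[0,0,0],"delta_pos":[0,0,0],"hand":1}]'

```text
time_s: 20.88
eef_pos: [458.1, -253.4, 244.9]
ee_rot: [-0.126, 0.924, -0.201, 0.299]
force: [0.4, -0.7, -0.2]
grip_width: 0.999
```

```bash
python3 look.py 13 19 -33; python3 -c "
import cv2,numpy as np
a=cv2.imread('pics/scene13.png');b=cv2.imread('pics/top13.png')
cv2.imwrite('pics/w13.png',np.hstack([cv2.resize(a[180:420,260:580],(400,300)),cv2.resize(b[100:400,40:440],(400,300))]))"
```

```text
t 20.88 pos [ 458.1 -253.4  244.9] j [-1.03  0.11  1.86  0.73  1.04  0.63] F [ 0.4 -0.7 -0.2] w 0.999
delta_pos [-0.038 -0.057  3.193] dr [ 0.07  -0.036 -0.306]
```

View pics/v13.png

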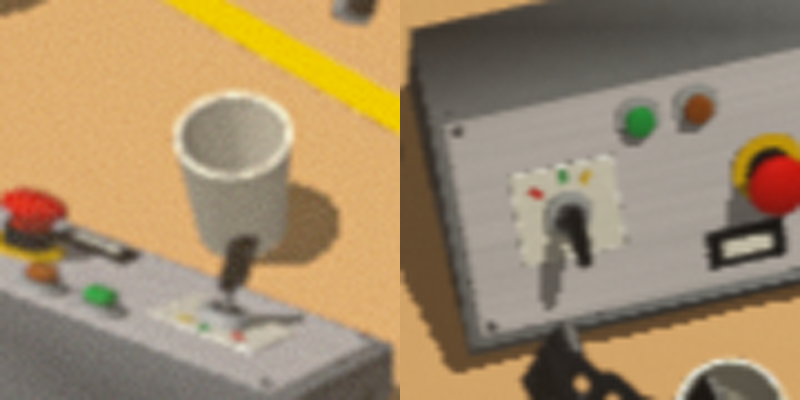

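View pics/w13.png

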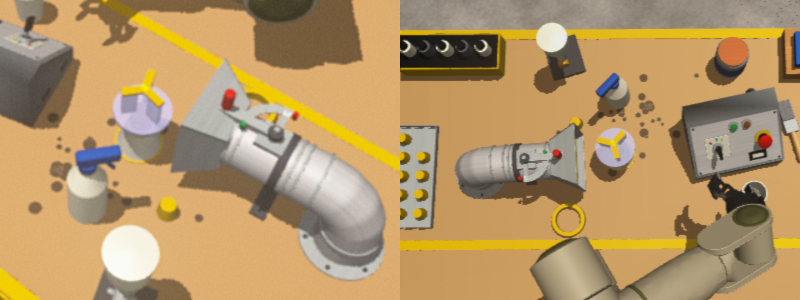

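```bash
cat > fit2.py <<'E'
from k import *
D={n:{"im":cv2.imread(f"pics/{n}13.png")[:,:,::-1]} for n in ["scene","top"]}
for n,th,cut in (("scene",100,None),("top",75,None)):
    pass
l,tp,r,b=box["top"];g=D["top"]["im"][tp:b,l:r].max(2);g=cv2.resize(g,None,fx=S,fy=S,interpolation=1);mt=(g<75).astype(np.uint8)
l,tp,r,b=box["scene"];g=D["scene"]["im"][tp:b,l:r].max(2);g=cv2.resize(g,None,fx=S,fy=S,interpolation=1);ms=(g<100).astype(np.uint8);ms[21*S:]=0
mt[:13*S]=0;mt[30*S:]=0
M={"scene":ms,"top":mt}
for n in M:
    m=M[n];k,lab,st,_=cv2.connectedComponentsWithStats(m);M[n]=(lab==1+st[1:,4].argmax()).astype(np.uint8);print(n,M[n].sum()/36)
for deg in range(-35,30,5):
    best=9
    for dx in np.arange(-2,2.1,1):
      for dy in np.arange(-2,2.1,1):
        c=np.array([542.5,-234.5,134])+dx*X+dy*Y
        s=0
        for n in M:
            m,_=sil(n,c,np.radians(deg));s+=1-(m&M[n]).sum()/(m|M[n]).sum()
        best=min(best,s)
    print(deg,round(best,3))
E
python3 fit2.py
```

```text
scene 61.19444444444444
top 47.416666666666664
-35 1.193
-30 1.159
-25 1.128
-20 1.079
-15 1.014
-10 0.942
-5 0.866
0 0.774
5 0.697
10 0.632
15 0.592
20 0.682
25 0.664
```

```bash
cat >> fit2.py <<'E'
out=[]
for deg in (0,12):
  for n in M:
    l,tp,r,b=box[n];im=cv2.resize(D[n]["im"][tp:b,l:r],None,fx=S,fy=S,interpolation=cv2.INTER_CUBIC)[:,:,::-1].copy()
    _,h=sil(n,np.array([542.5,-234.5,134]),np.radians(deg));cv2.polylines(im,[h],1,(0,255,0),1)
    cs,_=cv2.findContours(M[n],0,2);cv2.drawContours(im,cs,-1,(0,0,255),1)
    out.append(cv2.resize(im,(390,290) if 0 else (300,300)))
cv2.imwrite("pics/f2.png",np.vstack([np.hstack(out[:2]),np.hstack(out[2:])]))
E
python3 fit2.py >/dev/null
```

```text
(no output)
```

View pics/f2.png

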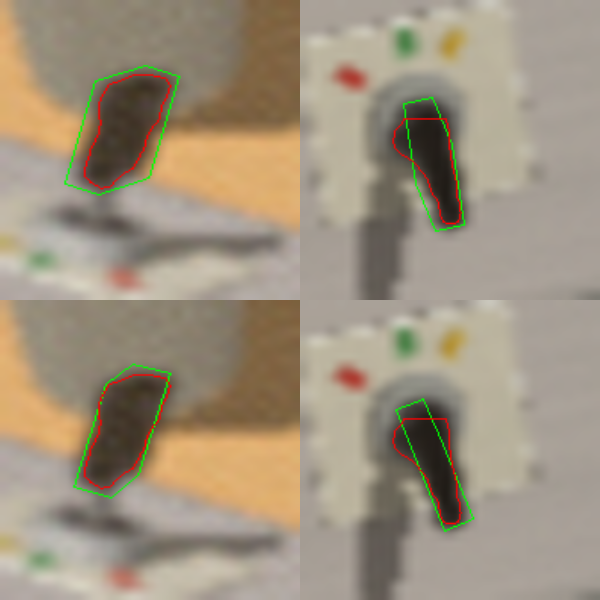

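```bash
cat > fit3.py <<'E'
from k import *
import itertools
I={0:cv2.imread("pics/top0.png"),1:cv2.imread("pics/top13.png")}
J={0:cv2.imread("pics/scene0.png"),1:cv2.imread("pics/scene13.png")}
bx=(335,235,378,278);box["top"]=bx
for k in (0,1):
    print(k)
    for row in I[k][240:272,345:372].max(2): print(" ".join("%3d"%x for x in row))
E
python3 fit3.py | sed -n '34,80p'
python3 - <<'E'
import cv2,numpy as np
o=[]
for k in (0,13):
    a=cv2.imread(f"pics/top{k}.png")[232:272,338:378];o.append(cv2.resize(a,(400,400),interpolation=cv2.INTER_CUBIC))
cv2.imwrite("pics/f3.png",np.hstack(o))
E
```

```text
1
181 190 190 188 187 188 186 188 188 184 164 141 152 172 184 177 179 185 185 186 187 188 187 179 170 168 168
176 187 188 187 187 187 187 187 188 186 173 167 173 185 187 187 186 186 186 185 186 188 188 180 171 167 166
169 188 188 185 173 173 183 185 187 187 184 181 184 186 184 183 186 186 186 186 185 187 187 183 172 167 167
171 188 187 178 171 171 175 181 186 182 169 153 150 152 153 161 175 185 186 186 186 186 187 189 180 170 168
186 192 189 186 185 179 179 181 173 150 139 141 142 142 142 144 155 172 183 184 185 184 185 190 182 169 168
188 193 189 188 187 185 185 170 140 127 137 138 128 120 121 131 140 148 171 183 183 183 182 187 177 168 167
177 185 188 188 185 185 183 166 137 135 128  97  75  72  73  92 123 143 168 184 184 184 183 182 161 158 168
163 175 186 185 184 184 182 144 124 135 106  71  57  44  42  61  94 130 168 184 185 184 182 181 172 168 170
149 166 184 185 185 186 183 142 125 127  94  66  50  37  36  47  84 129 167 183 183 183 182 181 174 170 167
156 171 187 186 186 186 180 140 124 108  69  50  40  35  35  39  74 130 170 182 183 181 182 182 178 171 168
171 189 195 188 18
[... 1657 characters left out ...]
 168 169 170 170 170 169 168 168 169 170 170 169 170
170 169 169 168 170 165 132 101  97 103 141 165 170 170 170 170 169 170 170 170 171 171 171 171 171 169 169
170 168 168 167 168 164 138 107 100 106 143 167 170 169 171 172 171 171 171 171 171 169 167 166 165 164 162
168 168 168 169 170 169 163 132 104 112 148 170 172 172 171 171 170 168 167 165 164 162 161 161 157 152 140
169 170 169 169 171 171 169 142 118 146 167 171 170 169 168 166 165 162 162 158 151 141 136 129 118 111 110
171 172 174 173 173 171 170 167 164 166 166 166 163 164 160 160 148 135 127 103 100 107 107 105 101 100 102
172 171 171 170 170 169 168 166 163 163 159 152 141 134 121 111 109 107 106 100  97 100  99  87  71  63  60
```

View pics/f3.png

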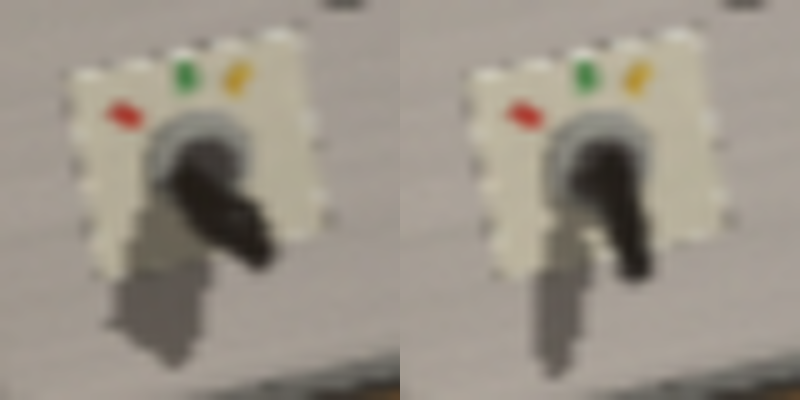

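```bash
cat > fit4.py <<'E'
from k import *
from scipy.optimize import minimize
box["top"]=(338,232,378,272);box["scene"]=(265,175,305,215);S=8
IM={(n,k):cv2.imread(f"pics/{n}{f}.png") for n in box for k,f in ((0,0),(1,13))}
def crop(n,k):
    l,t,r,b=box[n];return cv2.resize(IM[n,k][t:b,l:r].max(2),None,fx=S,fy=S,interpolation=cv2.INTER_LINEAR)
def pts(c,a,p):
    bx=np.cos(a)*X+np.sin(a)*Y;by=-np.sin(a)*X+np.cos(a)*Y
    th=np.linspace(0,2*np.pi,32,endpoint=False)
    e=lambda v:np.sign(v)*abs(v)**(2/p)
    return np.array([c+14*e(np.cos(t))*bx+15*e(np.sin(t))*Z+s*by for t in th for s in(-4.5,4.5)])
def proj(n,P):
    K=np.array(_c[n]["camera_matrix"]);T=np.linalg.inv(np.array(_c[n]["T"]))
    q=(P@T[:3,:3].T+T[:3,3])@K.T;return q[:,:2]/q[:,2:]
import h;_c=h._cal
def hull(n,P,off):
    l,t,_,_=box[n];u=(proj(n,P)-[l,t]+.5+off)*S
    m=np.zeros((40*S,40*S),np.uint8);hh=cv2.convexHull(u.astype(np.float32)).astype(np.int32);cv2.fillConvexPoly(m,hh,1);return m,hh
def iou(a,b,v):
    return ((a&b)[v]).sum()/max(1,((a|b)[v]).sum())
G={k:crop(*k) for k in IM}
H=40*S
V={"top":np.zeros((H,H),bool),"scene":np.zeros((H,H),bool)}
V["top"][int(17.5*S):]=1          # below ring/hub
V["scene"][:int(30.5*S)]=1
V["top"][39*S:]=0
bowm={("top",k):((G["top",k]<80)).astype(np.uint8) for k in(0,1)}
bowm.update({("scene",k):((G["scene",k]<100)).astype(np.uint8) for k in(0,1)})
shm={k:((G["top",k]<135)&(G["top",k]>=80)).astype(np.uint8) for k in(0,1)}
tot={k:(G["top",k]<135).astype(np.uint8) for k in (0,1)}
C0=np.array([542.5,-234.5,134.])
def ev(p,k,a,c,L,ot,os):
    P=pts(c,a,p);m,_=hull("top",P,ot);ms,_=hull("scene",P,os)
    hgt=(P-(c-38*Z))@Z;sh=P-np.outer(hgt/(L@Z),L)
    s,_=hull("top",sh,ot)
    V2=V["top"].copy();V2[:int(24*S)]=0
    return iou(m,bowm["top",k],V["top"]),iou(ms,bowm["scene",k],V["scene"]),iou(m|s,tot[k],V2)
if __name__=="__main__":
  for p in (3,5):
    def f(x):
        a0,a1=np.radians(x[0:2]);c=C0+np.array([x[2],x[3],x[4]])
        L=np.array([x[5],x[6],-1.])
        ot=np.array([0,0]);os=np.array([0,0])
        r=ev(p,0,a0,c,L,ot,os)+ev(p,1,a1,c,L,ot,os);return -sum(r)
    for a0 in (35,42):
      for a1 in (0,12):
        best=None
        for L0 in ((-.3,.0),(-.5,.2),(-.1,.3)):
            x0=np.array([a0,a1,0,0,0,*L0]);sx=np.vstack([x0]+[x0+d for d in np.diag([6,8,3,3,3,.3,.3])])
            r=minimize(f,x0,method="Nelder-Mead",options=dict(initial_simplex=sx,maxiter=900,xatol=.02,fatol=1e-4))
            if best is None or r.fun<best.fun:best=r
        print(p,a0,a1,round(best.fun,3),np.round(best.x,2))
E
python3 fit4.py
```

```text
3 35 0 -4.284 [33.46 10.3  -1.99 -1.12 -1.56 -0.22  0.22]
3 35 12 -4.278 [35.22 14.08 -1.27 -0.24 -0.37 -0.23  0.2 ]
3 42 0 -4.277 [34.37 12.99 -0.96 -0.28 -0.06 -0.24  0.2 ]
3 42 12 -4.245 [35.88 15.01 -0.39  0.36  1.33 -0.24  0.19]
5 35 0 -4.33 [34.21  9.58 -1.02 -0.53 -1.4  -0.22  0.21]
5 35 12 -4.321 [35.17 14.43 -0.34  0.14 -0.24 -0.22  0.2 ]
5 42 0 -4.331 [33.6  13.75 -1.2  -0.57 -0.8  -0.22  0.22]
5 42 12 -4.298 [35.46 14.79 -0.49  0.32  0.71 -0.22  0.2 ]
```

```bash
python3 -c "
from go import *
go(BOW+61*Z,keyR(8))"
```

```text
t 20.98 pos [ 458.1 -253.4  244.9] j [-1.03  0.11  1.86  0.73  1.04  0.63] F [0.5 0.4 0.8] w 0.999
delta_pos [-0.026 -0.037  1.592] dr [ 0.079 -0.009 -4.405]
```

Request:
servo_tool --motion '[{"dr":[0.02,0,-0.88],"delta_pos":[0,0,0.3],"hand":1},{"dr":[0.02,0,-0.88],"delta_pos":[0,0,0.3],"hand":1},{"dr":[0.02,0,-0.88],"delta_pos":[0,0,0.3],"hand":1},{"dr":[0.02,0,-0.88],"delta_pos":[0,0,0.3],"hand":1},{"dr":[0,0,-0.88],"delta_pos":[0,0,0.3],"hand":1},{"dr":[0,0,0],"delta_pos":[0,0,0],"hand":1},{"dr":[0,0,0],"delta_pos":[0,0,0],"hand":1}]'

```text
time_s: 21.85
eef_pos: [505.3, -242.8, 181.7]
ee_rot: [-0.01, 0.93, 0.172, 0.326]
force: [0.4, 0.3, 0.7]
grip_width: 1.0
```

```bash
python3 -c "
from go import *
go(BOW-17*Z,keyR(8))"
```

```text
t 21.85 pos [ 505.3 -242.8  181.7] j [-0.93  0.26  1.86  0.81  0.89 -0.21] F [0.4 0.3 0.7] w 1.0
delta_pos [ 0.013 -0.002  1.561] dr [-0.024 -0.007  0.105]
```

Request:
servo_tool --motion '[{"dr":[0,0,0.1],"delta_pos":[0.01,0,0.35],"hand":1},{"dr":[0,0,0],"delta_pos":[0,0,0.35],"hand":1},{"dr":[0,0,0],"delta_pos":[0,0,0.3],"hand":1},{"dr":[0,0,0],"delta_pos":[0,0,0],"hand":1},{"dr":[0,0,0],"delta_pos":[0,0,0],"hand":1}]'

```text
time_s: 22.48
eef_pos: [537.9, -235.7, 139.9]
ee_rot: [-0.013, 0.932, 0.161, 0.325]
force: [-0.3, -0.3, 0.1]
grip_width: 0.997
```

```bash
python3 look.py 14 17 8
```

```text
t 22.48 pos [ 537.9 -235.7  139.9] j [-0.86  0.37  1.84  0.87  0.79 -0.23] F [-0.3 -0.3  0.1] w 0.997
delta_pos [ 0.004 -0.003  0.491] dr [-0.024 -0.005 -0.025]
```

View pics/v14.png

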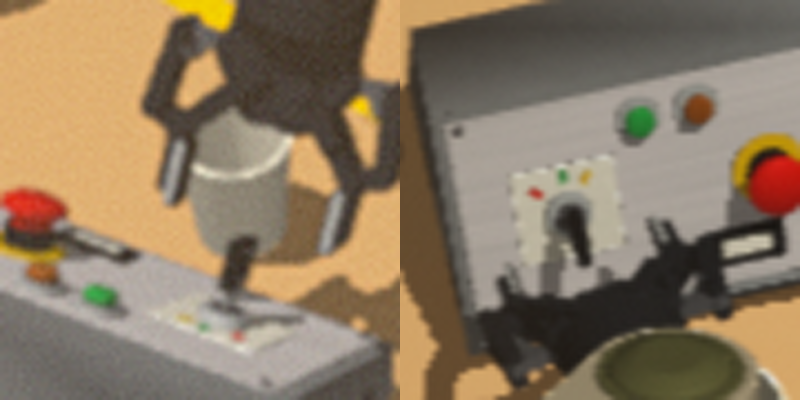

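Request:
servo_tool --motion '[{"dr":[0,0,0],"delta_pos":[0,0,0.25],"hand":1},{"dr":[0,0,0],"delta_pos":[0,0,0.23],"hand":1},{"dr":[0,0,0],"delta_pos":[0,0,0],"hand":1},{"dr":[0,0,0],"delta_pos":[0,0,0],"hand":0},{"dr":[0,0,0],"delta_pos":[0,0,0],"hand":0},{"dr":[0,0,0],"delta_pos":[0,0,0],"hand":0},{"dr":[0,0,0],"delta_pos":[0,0,0],"hand":0},{"dr":[0,0,0],"delta_pos":[0,0,0],"hand":0},{"dr":[0,0,0],"delta_pos":[0,0,0],"hand":0}]' --squeeze 40

```text
time_s: 23.7
eef_pos: [553.5, -233.7, 121.0]
ee_rot: [-0.012, 0.931, 0.161, 0.326]
force: [1.5, -0.9, -1.1]
grip_width: 0.096
```

```bash
python3 st.py
```

```text
t 23.7 pos [ 553.5 -233.7  121. ] j [-0.83  0.42  1.83  0.91  0.74 -0.25] F [ 1.5 -0.9 -1.1] w 0.096
delta_pos [-0.008 -0.031  0.041] dr [-0.006 -0.01   4.078]
ang 7.8 Mz tool -0.085 [-0.2   0.2  -0.01]
```

Turn gently clockwise until the spring is felt.

Request:
servo_tool --motion '[{"dr":[0,0,0.3],"delta_pos":[0,0,0],"hand":0},{"dr":[0,0,0.3],"delta_pos":[0,0,0],"hand":0},{"dr":[0,0,0],"delta_pos":[0,0,0],"hand":0}]'

```text
time_s: 24.08
eef_pos: [553.6, -234.0, 121.0]
ee_rot: [-0.029, 0.939, 0.111, 0.325]
force: [1.9, -1.5, -0.6]
grip_width: 0.096
```

```bash
python3 st.py;python3 st.py|tail -1
```

```text
t 24.07 pos [ 553.6 -234.   121. ] j [-0.83  0.42  1.82  0.91  0.74 -0.14] F [ 1.9 -1.5 -0.6] w 0.096
delta_pos [-0.011 -0.035  0.041] dr [-3.000e-03 -1.000e-02  3.464e+00]
ang 1.6 Mz tool 0.035 [-0.18  0.18 -0.15]
ang 1.6 Mz tool 0.035 [-0.18  0.18 -0.15]
```

Request:
servo_tool --motion '[{"dr":[0,0,0.3],"delta_pos":[0,0,0],"hand":0},{"dr":[0,0,0],"delta_pos":[0,0,0],"hand":0}]'

```text
time_s: 24.32
eef_pos: [553.6, -234.1, 121.0]
ee_rot: [-0.037, 0.941, 0.087, 0.324]
force: [1.1, -1.6, -0.4]
grip_width: 0.095
```

```bash
python3 st.py
```

```text
t 24.32 pos [ 553.6 -234.1  121. ] j [-0.83  0.42  1.82  0.91  0.74 -0.09] F [ 1.1 -1.6 -0.4] w 0.095
delta_pos [-0.013 -0.037  0.041] dr [-1.000e-03 -1.000e-02  3.175e+00]
ang -1.3 Mz tool -0.082 [-0.32  0.11 -0.13]
```

Request:
servo_tool --motion '[{"dr":[0,0,0.3],"delta_pos":[0,0,0],"hand":0},{"dr":[0,0,0],"delta_pos":[0,0,0],"hand":0}]'

```text
time_s: 24.58
eef_pos: [553.6, -234.2, 121.0]
ee_rot: [-0.045, 0.943, 0.064, 0.323]
force: [1.5, -1.4, -0.5]
grip_width: 0.097
```

```bash
python3 st.py
```

```text
t 24.57 pos [ 553.6 -234.2  121. ] j [-0.83  0.42  1.82  0.91  0.74 -0.04] F [ 1.5 -1.4 -0.5] w 0.097
delta_pos [-0.015 -0.038  0.041] dr [-1.000e-03 -9.000e-03  2.891e+00]
ang -4.1 Mz tool -0.121 [-0.29  0.07 -0.06]
```

Request:
servo_tool --motion '[{"dr":[0,0,0.3],"delta_pos":[0,0,0],"hand":0},{"dr":[0,0,0],"delta_pos":[0,0,0],"hand":0},{"dr":[0,0,0],"delta_pos":[0,0,0],"hand":0.2},{"dr":[0,0,0],"delta_pos":[0,0,0],"hand":0.4},{"dr":[0,0,0],"delta_pos":[0,0,0],"hand":1},{"dr":[0,0,0],"delta_pos":[0,0,0],"hand":1},{"dr":[0,0,0],"delta_pos":[0,0,0],"hand":1},{"dr":[0,0,0],"delta_pos":[0,0,0],"hand":1},{"dr":[0,0,0],"delta_pos":[0,0,-0.3],"hand":1},{"dr":[0,0,0],"delta_pos":[0,0,-0.5],"hand":1},{"dr":[0,0,0],"delta_pos":[0,0,-0.6],"hand":1},{"dr":[0,0,0],"delta_pos":[0,0,-0.6],"hand":1},{"dr":[0,0,0],"delta_pos":[0,0,-0.6],"hand":1},{"dr":[0,0,0],"delta_pos":[0,0,-0.4],"hand":1},{"dr":[0,0,0],"delta_pos":[0,0,0],"hand":1},{"dr":[0,0,0],"delta_pos":[0,0,0],"hand":1},{"dr":[0,0,0],"delta_pos":[0,0,0],"hand":1}]'

```text
time_s: 26.7
eef_pos: [457.0, -252.9, 245.6]
ee_rot: [-0.051, 0.945, 0.042, 0.321]
force: [0.1, 0.6, -0.0]
grip_width: 1.0
```

```bash
python3 look.py 15 19 0
python3 - <<'E'
import cv2,numpy as np
o=[]
for k in (0,13,15):
    a=cv2.imread(f"pics/top{k}.png")[234:272,340:378];b=cv2.imread(f"pics/scene{k}.png")[180:218,265:303]
    o.append(np.vstack([cv2.resize(x,(266,266),interpolation=cv2.INTER_CUBIC) for x in(a,b)]))
cv2.imwrite("pics/f15.png",np.hstack(o))
E
sed -i 's/(0,0),(1,13)/(0,0),(1,15)/' fit4.py; python3 fit4.py
```

```text
t 26.7 pos [ 457.  -252.9  245.6] j [-1.04  0.11  1.86  0.73  1.06  0.11] F [ 0.1  0.6 -0. ] w 1.0
delta_pos [ 0.006 -0.017  3.216] dr [ 0.008  0.005 -0.665]
3 35 0 -4.273 [33.88  9.2  -1.72 -0.82 -1.51 -0.22  0.22]
3 35 12 -4.272 [34.5  14.51 -0.97 -0.28 -0.18 -0.24  0.2 ]
3 42 0 -4.256 [37.83  8.78 -1.51 -0.67 -0.8  -0.22  0.21]
3 42 12 -4.216 [38.21 15.25 -0.59  0.25  0.66 -0.24  0.2 ]
5 35 0 -4.314 [34.59  8.63 -1.19 -0.51 -1.52 -0.21  0.22]
5 35 12 -4.311 [35.17 14.42 -1.05 -0.23 -0.77 -0.21  0.22]
5 42 0 -4.309 [34.6   9.7  -0.68 -0.22 -1.01 -0.22  0.21]
5 42 12 -4.288 [36.09 14.89 -0.13  0.35  0.09 -0.22  0.2 ]
```

View pics/f15.png

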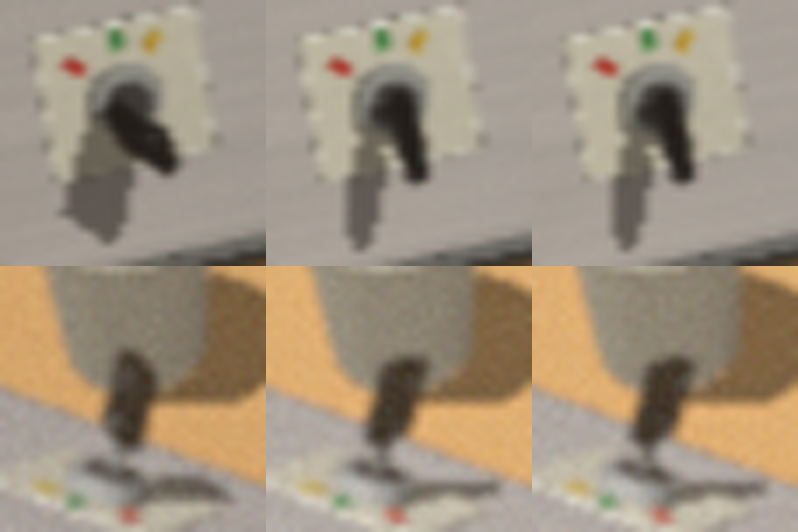

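```bash
python3 - <<'E'
import cv2,numpy as np
L=lambda n,k:cv2.imread(f"pics/{n}{k}.png").astype(float)
for n,(t,b,l,r) in (("top",(240,264,345,368)),("scene",(184,205,276,298))):
    d=lambda i,j:np.abs(L(n,i)-L(n,j))[t:b,l:r]
    print(n,"0-13",d(0,13).mean(),"13-15",d(13,15).mean(),"max",d(13,15).max(),"ref region 13-15",np.abs(L(n,13)-L(n,15))[205:225,345:370].mean())
print([(k,np.round(L("top",k)[250:262,350:368].max(2)[[4,8]]).astype(int).tolist()) for k in (13,15)])
import sys
E
python3 - <<'E'
from h import *
for l in ["mix_cup_mid","tape_roll_mid","spray_bottle_mid","brush_grip","mask_plug_mid","damper_knob"]:
    o=[]
    for n in ("scene",):
        pass
    r=outline_of("scene",l)[:1]
    print(l,[np.round(x["bbox"],0).tolist() for x in r])
E
date
```

```text
top 0-13 15.334541062801932 13-15 0.6956521739130435 max 3.0 ref region 13-15 0.7006666666666667
scene 0-13 8.767676767676768 13-15 2.90981240981241 max 14.0 ref region 13-15 13.792666666666667
[(13, [[186, 186, 179, 144, 112, 110, 117, 115, 85, 47, 36, 41, 87, 154, 181, 184, 183, 184], [186, 179, 142, 114, 109, 103, 101, 139, 161, 125, 65, 39, 55, 128, 164, 167, 165, 166]]), (15, [[187, 186, 179, 144, 113, 109, 115, 115, 86, 48, 37, 42, 87, 154, 181, 184, 185, 184], [186, 178, 144, 113, 110, 104, 101, 140, 162, 126, 66, 38, 56, 129, 165, 168, 167, 167]])]
mix_cup_mid [[266.0, 162.0, 295.0, 194.0]]
tape_roll_mid [[457.0, 253.0, 478.0, 277.0]]
spray_bottle_mid [[312.0, 295.0, 359.0, 359.0]]
brush_grip [[180.0, 182.0, 226.0, 239.0]]
mask_plug_mid [[384.0, 337.0, 400.0, 360.0]]
damper_knob [[435.0, 251.0, 487.0, 292.0]]
Mon Dec  7 16:11:38 UTC 2026
```

```bash
python3 -c "
from rig import *
print(ctrl.sense()['time_s']);print(ticket.finish_job())"
```

```text
27.1
the job is handed in; nothing more can be done
None
```

I swung the damper fully open, turned the key to START, held it for about a second and let it spring back to RUN. The job is handed in at 27.1 s; it returned no verdict.

- **Damper:** I gripped the red knob and moved it along its arc until it pushed back with about 15 N at the green stop. My position estimate there was about 91° open. The later pictures show the lever at the stop.
- **Key:** I turned it clockwise until the stop resisted with about 1.6 N m. I then held it there for at least 1 s before opening the fingers.
- **Disagreeing check:** after the release, my fit of the key's outline read about 10–15° short of RUN. The same fit had also read low at OFF. To settle it I gripped the key again, turned it slightly past RUN until I felt the spring, and released it.
- **Result of that re-check:** in the top camera, the pictures before and after this are identical to within noise. I take that as the key resting on the RUN stop and the fit being biased.
- **Loose things and emergency stop:** at the end the loose things were found within a few pixels of where they started, in the scene camera only. The emergency stop was not touched. The gripper was clear of everything, about 170 mm from the key.

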